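Stock the weighting bench

ROBOT

A 7-joint arm with a two-finger parallel gripper is mounted at the origin on a cart in front of the work surface, level with it; the furniture and walls round the work are solid. World frame = base frame: x ahead of the robot, y to its left, z up, the work surface at z = 0. Lengths are in m, angles in rad, forces in N, time in s.
With the tool pointing down it reaches from about 0.425 to 0.875 m from the base axis. Payload 4.7 kg.
Tool frame: the origin (TCP) lies midway between the tips of the shut fingers; the grasp point (between the pads) lies 19 mm behind it; z points along the fingers, y is the line along which they close (so a half turn about z gives the same grasp; the last joint's range is limited). The gripper opens to 87 mm and grips with 3 to 60 N. Pads are 19 mm wide; open, the fingers measure 117 mm over their backs; the gripper's body (75 mm by 190 mm) begins 51 mm behind the grasp point.
Start: joints at [1.3, 0.321, -0.07, 1.45, 0.023, 1.371, -0.057], TCP at [0.183, -0.624, 0.223] pointing down, gripper open.
Joint ranges: [-2.86, 2.86], [-0.3, 2.09], [-1.38, 1.24], [0.06, 2.45], [-1.56, 4.7], [0.09, 2.05], [-2.69, 2.69]. Speed limits (rad/s): [2.57, 2.57, 3.14, 3.14, 3.14, 3.14, 3.14].

INTERFACE

Orientations are given as a rotation vector (axis times angle).
In Python, from bench import ctrl, get_image, calibration gives the robot as it stands.
- The arm moves only by the tool apply_moves, never from a script. Its arguments are lists of equal length, an entry for each row: "dp": the shift along the tool's x, y, z in m, a list of three; "twist": the turn, a rotation vector about the tool's x, y, z in rad, a list of three; "fingers": the closure, from 0 (fully open) to 1 (shut). In form: {"dp": [[dx, dy, dz], ...], "twist": [[ax, ay, az], ...], "fingers": [fingers, ...]}. A call has 1 to 10 rows; each row shifts and turns the commanded pose from where the row before left it, along the tool's axes as they then stand; what a row does not reach is not made up. A row lasts 1/10 s, in which the tool goes at most 50 mm and 8.59 degrees, less where a joint would pass 70% of its speed; a pose out of reach is approached as far as the arm can. A call is refused whole if a number of a shift passes 0.05 or a number of a turn 0.15, either way. A call with a gripper value outside its range is refused whole. The fingers move at their own pace and stop on an object; "newtons" is the grip in N (left out, the last holds). Time passes only in rows, so rows that do not move let the fingers close. It gives the time, the measured TCP pose, the force, the opening and the grip force at its end, in the units of the state.
- ctrl.get_state(): the state, without advancing time (a new reading comes with each control period).
- get_image(name): name is "scene" or "top"; returns the picture (400x640x3 uint8, red, green, blue); there is no depth.
- calibration(name): a dict with "fx", "fy", "cx", "cy" (pixels), "eye" and "attitude" of the camera in the world. Camera axes: x right, y up, looking along -z (the intrinsics and any distortion apply to the point x, -y, -z); pixel columns grow to the right and rows downward; lengths in m; the calibration is good to about 2 mm. A picture is of the moment at which its call begins. calibration takes no time and is no camera call.
- ctrl.close_job(): hands the job in; it is judged then, once.
The state is a dict: "time": time; "joint_positions": joint angles; "qd": joint speeds; "joint_torque": joint torques, N m; "position": TCP position; "tool_rot": TCP orientation; "ft_force": force on the tool from outside, world axes, zero at the start; "torque": the same for the moment, N m; "grip_width": opening from 0.0 (shut) to 1.0 (fully open); "grip_force": force on a finger pad.
Only numpy, scipy, OpenCV 4.12 (cv2) and the standard library are available. Lean on these libraries where they do the work, as an engineer would, in place of code of your own. Each camera call takes 0.05 s, during which the arm holds its last target. There are 200 camera calls.

TASK

Stock the bench for the next batch of club heads: press the red-padded lever down until it stays down and holds the bin shutter open; then, holding its loose lid shut with the fingers, carry the covered scoop to the rubber deck in front of the bin and set it down, slide the lid fully aside there, tip all its steel balls into the bin, set the scoop back upright on the deck and shut its lid. Also move every shaft plug from the wooden block into the green rack, one standing end-down and fully home in each slot it uses (the plugs may be done at any time); keep the lid shut whenever the scoop is off the table away from the station, and leave the caliper and the screwdriver alone.

Things in the scene. Friction and masses are not known exactly. Their poses are not given: they have to be found in the camera images.
- station: Fixed station, grey base 8 mm thick. Origin: on the table under the bin's centre; at yaw 0 x points away from the robot, y left. At -x the rubber deck, at +y the lever. Blue bin 90 x 90 mm inside, walls 5 mm, floor 8 mm and rim 64 mm above the table; rails behind it to x = 145 mm. A lifted scoop may have its lid open only with its origin within 200 mm of here.
- deck (a point): Centre of the rubber deck's top, 11 mm above the table, at station x = -122 mm; the deck measures 118 mm along x by 104 mm along y. The scoop fits on it with its x axis along the station's.
- shutter (a joint): Steel shutter plate over the bin's mouth, drawn by the lever: 0 shut, slides back (station +x), about 0.08 m with the lever latched; the mouth is then open from its front wall (station x = -45 mm) to x = +34 mm.
- lever (a joint): Lever that is pressed down; 0 rad up (as found), 0.5 rad fully down. A spring (3 to 5 N at the pad) lifts it again unless it is pressed fully down: from about 0.27 rad its side pin meets a sprung plunger (about 10 N at the pad to pass it), which then snaps over the pin and holds the lever down at about 0.47 to 0.49 rad.
- lever_pad (a point): Centre of the top of the lever's red pad (34 mm along the lever, 36 mm wide), 110 mm from the hinge, whose axis runs along the station's y at station x = 75, y = 90 mm, 72 mm above the table; the pad lies on its -x side. About 106 mm above the table when up, 52 mm when fully down. Push down from above.
- scoop: Covered scoop, loose, 0.2 kg: aluminium trough with steel lid, 112 mm along x, 62 mm along y. Origin: centre of its underside. At the -x end the floor ramps up at 18 degrees to the pouring lip, 18 mm high at x = -55 mm; other walls 28 mm. Lid open, tipped about 45 degrees lip down, the balls roll out. A strap from the -y side over the lid carries the black scoop fin.
- scoop_fin (a point): Top centre of the black scoop fin, part of the scoop: 9 mm thick along y (y = -10 to -1 mm), 24 mm along x, from 42 mm to 76 mm above the scoop's underside. Point at y = -5.5 mm, z = 76 mm in the scoop's frame.
- lid_fin (a point): Top centre of the red lid fin, on the lid: 9 mm thick along y, 40 mm along x, top 89 mm above the scoop's underside. Lid shut, it stands 2 mm beside the black fin (scoop y = +1 to +10 mm): pinched together along y (20 mm) both are held, so the scoop is carried with its lid shut. Pinched along x (40 mm) the red fin alone is taken, the black one being shorter.
- scoop_lid (a joint): The scoop's lid, a plate that slides loosely (0.12 N of friction) in the scoop's +y direction: 0 m shut, 0.056 m fully aside, when the red fin stands 58 mm from the black one and the trough is wholly open.
- block: Fixed wooden block with 4 square wells in a row along its y axis, 40 mm apart (y = -60, -20, 20, 60 mm), each 15 mm wide; the block is 35 mm high, its wells' floor 5 mm above the table. Origin: centre of its underside.
- rack: Fixed green rack with 4 square slots in a row along its y axis, 40 mm apart (y = -60, -20, 20, 60 mm), each 19 mm wide; 75 mm high, slot floor 5 mm above the table, walls 5 mm. Origin: centre of its underside. The plugs go here, end-down, one to a slot, any plug in any slot.
- lie_gauge: Fixed green lie gauge with a cast base, in the middle of the table between the station's half (left) and the block and rack's half (right), about x = 0.22 to 0.65 m, y = -0.10 to 0.13 m; its upright part (y = -0.03 to 0.07 m) is 350 mm tall. An obstacle: cross above it.
- caliper: Caliper that lies on the table, 73 x 239 x 16 mm, bystander.
- screwdriver: Red screwdriver that lies on the table, 200 mm long, bystander.
- ball0: Steel ball, 14 mm across, 11 g, lies in the scoop at first; origin: its centre. May be absent.
- ball1: Steel ball, 14 mm across, 11 g, lies in the scoop at first; origin: its centre. May be absent.
- ball2: Steel ball, 14 mm across, 11 g, lies in the scoop at first; origin: its centre. May be absent.
- ball3: Steel ball, 14 mm across, 11 g, lies in the scoop at first; origin: its centre. May be absent.
- ball4: Steel ball, 14 mm across, 11 g, lies in the scoop at first; origin: its centre. May be absent.
- plug0: Shaft plug, a black rod of 12 mm diameter, 120 mm long, 30 g, with a brass band near the top; origin: centre of its lower end, z axis along the rod. Stands in the wooden block at first. May be absent.
- plug1: Shaft plug, a black rod of 12 mm diameter, 120 mm long, 30 g, with a brass band near the top; origin: centre of its lower end, z axis along the rod. Stands in the wooden block at first. May be absent.
- plug2: Shaft plug, a black rod of 12 mm diameter, 120 mm long, 30 g, with a brass band near the top; origin: centre of its lower end, z axis along the rod. Stands in the wooden block at first. May be absent.
- plug3: Shaft plug, a black rod of 12 mm diameter, 120 mm long, 30 g, with a brass band near the top; origin: centre of its lower end, z axis along the rod. Stands in the wooden block at first. May be absent.
Not all that is in view belongs to the job. What is shaped like the rack but orange is not meant.

How it is judged:
By the outcome, as a careful person would: the job done as asked, in the order asked, and still so for the second after the job is handed in, with the robot touching nothing.
Of ball0, ball1, ball2, ball3, ball4 only 2 to 5 are there at a start; the rules pass over those that are not, and their reading is None.
Of plug0, plug1, plug2, plug3 only 2 to 4 are there at a start; the rules pass over those that are not, and their reading is None.
At some moment in a run one of scoop may be knocked a few centimetres aside while the robot is not near it.
It also fails if it takes over 210 s, if anything falls off the work surface, if the arm or the gripper's body presses on something with over 40 N, if the wrist force passes 120 N, or if a joint passes its speed limit or range.

## Working session

There is one attempt and no reset: what is moved stays moved. The work goes in short steps, Python scripts to look and compute and a tool call to move; the robot and the scene stay as the last step left them, time stands still between calls to the robot, and variables do not carry over. Pictures are saved under pics/ and viewed, at most 14 in all, crops included, and the job is handed in when it is done.

Besides the shell and the picture viewer there is one more tool, called after "Call:" as a command line: name --argument value ..., lists and objects as JSON in quotes. apply_moves: Moves the arm, as the interface text tells. Its arguments: {"type":"object","properties":{"dp":{"type":"array"},"twist":{"type":"array"},"fingers":{"type":"array"},"newtons":{"type":"number"}},"required":["dp","twist","fingers"]}

```bash
ls; mkdir -p pics
python3 - <<'E'
from bench import ctrl,get_image,calibration
import cv2,numpy as np
for n in("scene","top"):
    cv2.imwrite(f"pics/{n}0.png",get_image(n)[:,:,::-1]); print(n,calibration(n))
s=ctrl.get_state();print(s)
E
```

```text
pics
scene {'fx': 446.0712793867632, 'fy': 446.0712793867632, 'cx': 307.99805943432614, 'cy': 194.84684506928318, 'eye': array([-0.12310052,  0.78961531,  1.16336248]), 'attitude': array([ 0.36488572, -0.97930891, -2.28848903])}
top {'fx': 467.5857063362196, 'fy': 467.5857063362196, 'cx': 323.9079433476699, 'cy': 198.5828401802847, 'eye': array([ 0.44034031, -0.07198103,  1.87311889]), 'attitude': array([ 0.06512124, -0.08394747, -1.56395164])}
{'time': 0.1, 'joint_positions': array([ 1.3001414 ,  0.32176102, -0.07005624,  1.45156796,  0.02257953,
        1.37077595, -0.05691647]), 'qd': array([-5.19335468e-04, -1.12752480e-03, -8.05007793e-05, -3.43112145e-03,
        7.24031631e-04,  5.21252065e-04,  4.69498305e-04]), 'joint_torque': array([ 2.95893972e-05, -4.92569911e+01, -4.05368116e-01, -3.13399959e+01,
       -6.40697451e-02,  3.94903170e-02,  4.87530349e-05]), 'position': array([ 0.18240408, -0.62336634,  0.22155525]), 'tool_rot': array([-3.10813051e+00, -4.45511621e-01,  5.10896503e-04]), 'ft_force': array([0.15617018, 0.74463243, 0.31924564]), 'torque': array([-1.33140826e-02,  2.50842456e-05,  1.66695803e-02]), 'grip_force': 0.0, 'grip_width': 1.0014306186739461}
```

View pics/scene0.png

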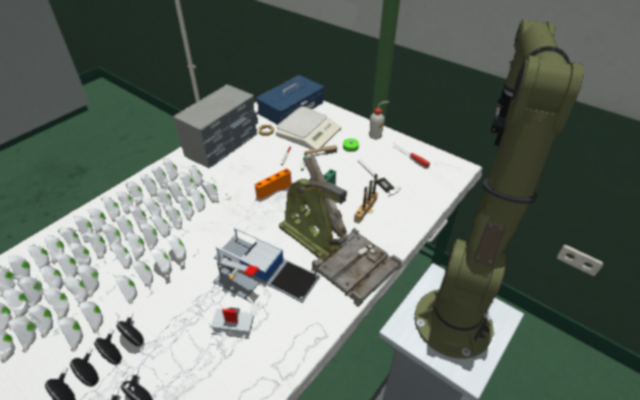

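View pics/top0.png

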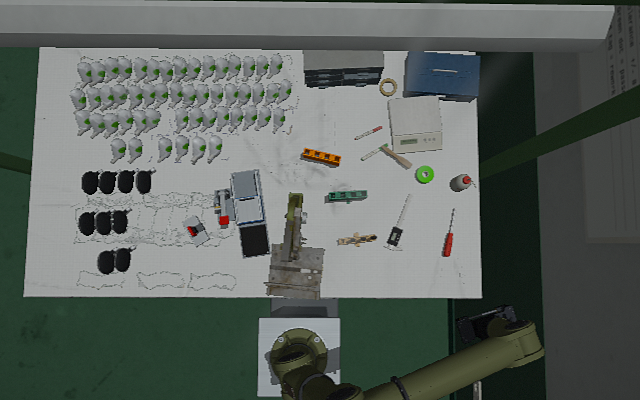

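The pictures show the station at top px (250,212) with the lever pad at (224,220), the scoop at (195,231), the green rack at (346,196) and the block at (357,239) with the caliper just right of it. Next I'll zoom in on these.

```bash
cat > h.py <<'E'
import numpy as np,cv2
from scipy.spatial.transform import Rotation as R
from bench import ctrl,get_image,calibration
def ray(n,u,v):
    c=calibration(n);d=np.array([(u-c['cx'])/c['fx'],-(v-c['cy'])/c['fy'],-1.])
    return c['eye'],R.from_rotvec(c['attitude']).apply(d)
def onz(n,u,v,z):
    e,d=ray(n,u,v);return e+d*(z-e[2])/d[2]
def proj(n,p):
    c=calibration(n);q=R.from_rotvec(c['attitude']).inv().apply(np.asarray(p)-c['eye'])
    return np.stack([c['cx']-c['fx']*q[...,0]/q[...,2],c['cy']+c['fy']*q[...,1]/q[...,2]],-1)
def crop(im,x0,x1,y0,y1,k):
    return cv2.resize(im[y0:y1,x0:x1],None,fx=k,fy=k,interpolation=cv2.INTER_CUBIC)
E
python3 - <<'E'
from h import *
t=cv2.imread("pics/top0.png");s=cv2.imread("pics/scene0.png")
a=crop(t,175,285,165,265,5);b=crop(t,315,425,180,255,5)
cv2.imwrite("pics/c1.png",a);cv2.imwrite("pics/c2.png",b)
cv2.imwrite("pics/c3.png",crop(s,195,355,220,340,5))
for u,v in((195,231),(250,212),(346,196),(357,239)):print(onz("top",u,v,.05))
E
```

```text
[0.48473809 0.40589606 0.05      ]
[0.55977712 0.19446619 0.05      ]
[ 0.62479264 -0.18001867  0.05      ]
[ 0.4570127  -0.22289782  0.05      ]
```

View pics/c1.png

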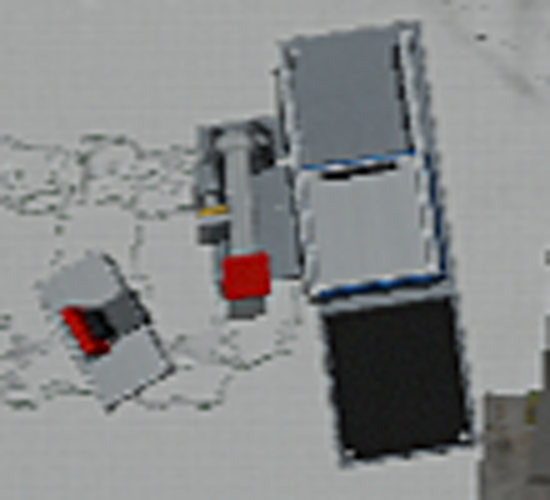

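View pics/c2.png

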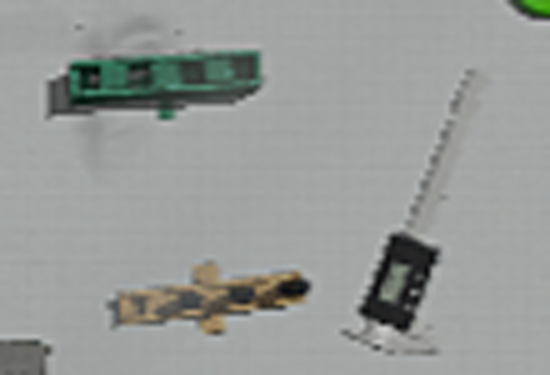

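View pics/c3.png

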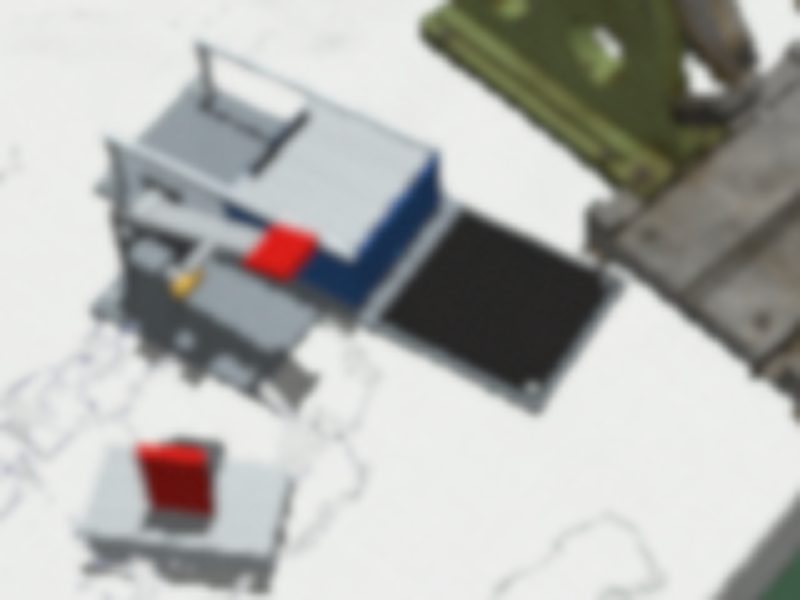

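c1 shows the deck with corners at about (323,312), (453,297), (472,440) and (340,462), and the lever pad at (246,277). The scoop's red fin is at (85,330), left of the black one, so the scoop's yaw is about 30° with its lip toward the robot. c2 shows the rack slots at crop x 90–243, and three dark plugs at (190,298), (242,293) and (292,287) with the leftmost well empty. c3 confirms the layout. Now I'll measure these.

```bash
cat >> h.py <<'E'
def mask(im,kind):
    h=cv2.cvtColor(im,cv2.COLOR_BGR2HSV).astype(int);H,S,V=h[...,0],h[...,1],h[...,2]
    m={'red':((H<8)|(H>172))&(S>150)&(V>80),'black':(V<62)&(S<110),'green':(H>70)&(H<95)&(S>80),
       'tan':(H>8)&(H<25)&(S>60)&(V>90)}[kind]
    return m.astype(np.uint8)
def blobs(im,kind,box,amin=8):
    x0,x1,y0,y1=box;m=np.zeros(im.shape[:2],np.uint8);m[y0:y1,x0:x1]=mask(im,kind)[y0:y1,x0:x1]
    n,l,st,c=cv2.connectedComponentsWithStats(m)
    return [(c[i],st[i,4],st[i,:4],l==i) for i in range(1,n) if st[i,4]>=amin]
E
python3 - <<'E'
from h import *
np.set_printoptions(precision=4,suppress=True)
t=cv2.imread("pics/top0.png");s=cv2.imread("pics/scene0.png")
for k,b in(('red',(175,285,200,265)),('black',(175,285,165,265)),('green',(310,400,180,215)),('tan',(330,390,225,255)),('black',(335,380,225,250))):
    for c,a,bb,m in blobs(t,k,b):
        r=cv2.minAreaRect(np.argwhere(m)[:,::-1].astype(np.float32)); print('top',k,c,a,bb,r)
for k,b in(('red',(205,290,255,340)),('black',(205,320,240,340)),('black',(350,390,165,225)),('tan',(345,395,165,225)),('green',(315,345,160,195))):
    for c,a,bb,m in blobs(s,k,b,5): print('scene',k,c,a,bb,cv2.minAreaRect(np.argwhere(m)[:,::-1].astype(np.float32)))
cv2.imwrite("pics/c4.png",np.hstack([crop(s,310,410,155,230,8)]))
E
```

```text
top red [223.6316 219.8553] 76 [219 216  10   9] ((223.5, 220.0), (8.0, 9.0), 90.0)
top red [190.2963 230.6296] 27 [187 227   7   9] ((190.3000030517578, 230.6000213623047), (9.391485214233398, 2.683281421661377), 63.43495178222656)
top black [226.871  195.1613] 31 [225 190   5  10] ((227.0, 194.5), (9.0, 4.0), 90.0)
top black [218.5625 199.8125] 16 [217 195   3  11] ((218.0, 200.0), (10.0, 2.0), 90.0)
top black [245.8421 198.9474] 19 [240 198  13   3] ((245.9807891845703, 198.9038543701172), (1.3728129863739014, 12.159199714660645), 78.69007110595703)
top black [218.4615 211.3846] 13 [217 210   4   4] ((218.5, 211.5), (3.0, 3.0), 90.0)
top black [254.0935 240.2516] 759 [240 224  29  33] ((253.83998107910156, 240.87997436523438), (30.547014236450195, 26.304372787475586), 81.8698959350586)
top black [194.8696 229.3043] 23 [192 227   7   6] ((194.8845977783203, 229.576904296875), (7.488452911376953, 3.6055514812469482), 56.3099365234375)
top green [341.901  195.1302] 192 [329 191  32  10] ((344.4469909667969, 195.2035369873047), (8.314876556396484, 31.46348762512207), 86.18592071533203
[... 1095 characters left out ...]
6.56505012512207)
scene black [377.8333 182.3333] 12 [375 181   7   5] ((378.3500061035156, 182.45001220703125), (6.640782833099365, 3.1622776985168457), 18.434947967529297)
scene black [386.9 188.7] 10 [384 187   6   4] ((386.75, 188.75001525878906), (2.5495097637176514, 5.099019527435303), 78.69007110595703)
scene black [369. 197.] 5 [369 195   1   5] ((369.0, 197.0), (4.0, 0.0), -90.0)
scene tan [365.     207.6386] 249 [355 193  22  29] ((366.6745300292969, 207.32212829589844), (12.943864822387695, 34.16197204589844), 34.99201965332031)
scene green [329.8659 176.1463] 82 [325 171  10  12] ((329.3000183105469, 176.10000610351562), (8.806466102600098, 10.791020393371582), 7.125016689300537)
```

View pics/c4.png

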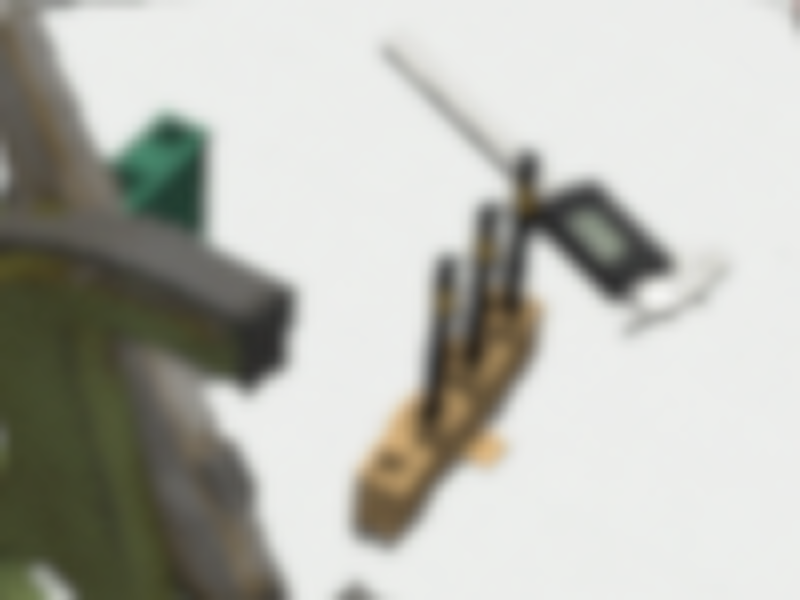

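c4 shows three plugs with tops at crop (446,262), (487,210) and (526,158), and the empty well at (392,460). Only the right end of the rack is visible past the gauge.

Run:
```python
from h import *
np.set_printoptions(precision=4,suppress=True)
f=lambda n,u,v,k,x0,y0,z:onz(n,(u+.5)/k-.5+x0,(v+.5)/k-.5+y0,z)
print('block scene tops z.125');
for p in((446,262),(487,210),(526,158)):print(f('scene',*p,8,310,155,.123))
print('bases z.035')
for p in((432,408),(473,355),(513,305),(392,460)):print(f('scene',*p,8,310,155,.035))
print('top view tops / empty well')
for p in((194,298),(245,293),(295,286)):print(f('top',*p,5,315,180,.125))
print(f('top',140,307,5,315,180,.035))
print('rack slots top'); 
for p in((90,78),(140,73),(193,71),(243,67)):print(f('top',*p,5,315,180,.075))
for p in((72,62),(260,52),(260,82),(72,98)):print('corner',f('top',*p,5,315,180,.075))
print('rack scene slot',f('scene',172,130,8,310,155,.075))
print('deck top',[f('top',*p,5,175,165,.011) for p in((323,312),(453,297),(472,440),(340,462))])
print('deck cen',onz('top',253.84,240.6,.011),onz('scene',294.0,280,.011))
print('pad',onz('top',223.6,219.9,.106),onz('scene',250.9,270.3,.106))
print('redfin top',onz('top',190.3,230.6,.089), 'blk',onz('top',194.9,229.3,.076))
print('scoop corners z.028',[f('top',*p,5,175,165,.03) for p in((100,250),(40,290),(110,410),(172,370))])
```

```text
block scene tops z.125
[ 0.4532 -0.2047  0.123 ]
[ 0.4582 -0.2439  0.123 ]
[ 0.4641 -0.2838  0.123 ]
bases z.035
[ 0.4524 -0.2045  0.035 ]
[ 0.4572 -0.2445  0.035 ]
[ 0.4614 -0.2837  0.035 ]
[ 0.4478 -0.1665  0.035 ]
top view tops / empty well
[ 0.4555 -0.2033  0.125 ]
[ 0.4594 -0.2413  0.125 ]
[ 0.4648 -0.2787  0.125 ]
[ 0.4491 -0.1677  0.035 ]
rack slots top
[ 0.6251 -0.1267  0.075 ]
[ 0.6292 -0.1654  0.075 ]
[ 0.631  -0.2064  0.075 ]
[ 0.6343 -0.2452  0.075 ]
corner [ 0.6374 -0.1127  0.075 ]
corner [ 0.6461 -0.2584  0.075 ]
corner [ 0.6228 -0.2583  0.075 ]
corner [ 0.6094 -0.1128  0.075 ]
rack scene slot [ 0.6317 -0.2465  0.075 ]
deck top [array([0.5025, 0.2418, 0.011 ]), array([0.5149, 0.1389, 0.011 ]), array([0.4021, 0.122 , 0.011 ]), array([0.3843, 0.2258, 0.011 ])]
deck cen [0.449  0.1827 0.011 ] [0.4475 0.1842 0.011 ]
pad [0.5257 0.285  0.106 ] [0.5211 0.2875 0.106 ]
redfin top [0.4852 0.4135 0.089 ] blk [0.4906 0.3997 0.076 ]
scoop corners z.028 [array([0.5496, 0.4147, 0.03  ]), array([0.5179, 0.4607, 0.03  ]), array([0.4244, 0.403 , 0.03  ]), array([0.4558, 0.3556, 0.03  ])]
```

Both views agree to within a few mm, so I'll start with the plugs. I'll turn the tool so its x axis lies along world y, then move over the far plug.

Call:
apply_moves --dp '[[0,0,0],[0,0,0],[0,0,0],[0,0,0],[0,0,0],[0,0,0],[0,0,0],[0,0,0],[0,0,0],[0,0,0]]' --twist '[[0,0,-0.143],[0,0,-0.143],[0,0,-0.143],[0,0,-0.143],[0,0,-0.143],[0,0,-0.143],[0,0,-0.143],[0,0,-0.143],[0,0,-0.143],[0,0,0]]' --fingers '[0,0,0,0,0,0,0,0,0,0]' --newtons 25

```text
time: 1.1
position: [0.1824, -0.6236, 0.222]
tool_rot: [-2.219, -2.222, -0.001]
ft_force: [-0.8, -0.4, -0.4]
grip_width: 1.0
grip_force: 0.0
```

Call:
apply_moves --dp '[[0.034,0.028,0],[0.034,0.028,0],[0.034,0.028,0],[0.034,0.028,0],[0.034,0.028,0],[0.034,0.028,0],[0.034,0.028,0],[0.034,0.028,0],[0.034,0.028,0],[0.034,0.028,0]]' --twist '[[0,0,0],[0,0,0],[0,0,0],[0,0,0],[0,0,0],[0,0,0],[0,0,0],[0,0,0],[0,0,0],[0,0,0]]' --fingers '[0.3,0.3,0.3,0.3,0.3,0.3,0.3,0.3,0.3,0.3]'

```text
time: 2.1
position: [0.463, -0.282, 0.2226]
tool_rot: [2.225, 2.218, -0.0]
ft_force: [0.7, -0.0, 0.4]
grip_width: 0.7
grip_force: 0.0
```

Call:
apply_moves --dp '[[0,0,0],[0,0,0],[0,0,0]]' --twist '[[0,0,0],[0,0,0],[0,0,0]]' --fingers '[0.3,0.3,0.3]'

```text
time: 2.4
position: [0.4613, -0.2848, 0.2222]
tool_rot: [-2.224, -2.218, 0.002]
ft_force: [-0.3, -0.2, -0.4]
grip_width: 0.699
grip_force: 0.0
```

Call:
apply_moves --dp '[[0.001,0.001,0.034],[0,0,0.034],[0,0,0.034],[0,0,0.032],[0,0,0],[0,0,0],[0,0,0],[0,0,0],[0,0,0],[0,0,0]]' --twist '[[0,0,0],[0,0,0],[0,0,0],[0,0,0],[0,0,0],[0,0,0],[0,0,0],[0,0,0],[0,0,0],[0,0,0]]' --fingers '[0.3,0.3,0.3,0.3,0.3,1,1,1,1,1]'

```text
time: 3.4
position: [0.4637, -0.2829, 0.0894]
tool_rot: [2.219, 2.221, -0.0]
ft_force: [0.6, -0.4, -0.5]
grip_width: 0.33
grip_force: 0.0
```

Call:
apply_moves --dp '[[0,0,0],[0,0,0],[0,0,-0.02],[0,0,-0.03],[0,0,-0.03],[0,0,-0.03],[0,0,0],[0,0,0]]' --twist '[[0,0,0],[0,0,0],[0,0,0],[0,0,0],[0,0,0],[0,0,0],[0,0,0],[0,0,0]]' --fingers '[1,1,1,1,1,1,1,1]'

```text
time: 4.2
position: [0.4634, -0.2827, 0.1989]
tool_rot: [2.219, 2.222, -0.0]
ft_force: [-0.7, 0.0, -1.1]
grip_width: 0.133
grip_force: 25.0
```

Call:
apply_moves --dp '[[0.0075,0.0342,0],[0.0075,0.0342,0],[0.0075,0.0342,0],[0.0075,0.0342,0],[0.0075,0.0342,0],[0,0,0],[0,0,0],[0,0,0.015],[0,0,0.01],[0,0,0]]' --twist '[[0,0,0],[0,0,0],[0,0,0],[0,0,0],[0,0,0],[0,0,0],[0,0,0],[0,0,0],[0,0,0],[0,0,0]]' --fingers '[1,1,1,1,1,1,1,1,1,1]'

```text
time: 5.2
position: [0.6317, -0.2456, 0.1707]
tool_rot: [-2.219, -2.218, 0.005]
ft_force: [0.1, 0.1, 0.8]
grip_width: 0.128
grip_force: 25.0
```

Run:
```python
from h import *
print(ctrl.get_state()['position'])
s=get_image("scene")[:,:,::-1];t=get_image("top")[:,:,::-1]
a=crop(s,300,400,130,210,6);b=crop(t,300,400,160,240,6)[:,:]
cv2.imwrite("pics/c5.png",cv2.resize(np.vstack([a,b]),None,fx=.6,fy=.6) )
```

```text
[ 0.63167205 -0.24561019  0.17073876]
```

View pics/c5.png

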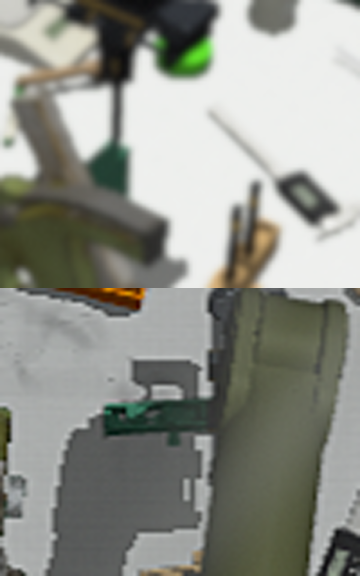

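The rod hangs straight over the rack's right-end slot (upper view, 115,150), so I'll lower it.

Call:
apply_moves --dp '[[0,0.001,0.01],[0,0,0.015],[0,0,0.015],[0,0,0.015],[0,0,0.015],[0,0,0.01],[0,0,0],[0,0,0]]' --twist '[[0,0,0],[0,0,0],[0,0,0],[0,0,0],[0,0,0],[0,0,0],[0,0,0],[0,0,0]]' --fingers '[1,1,1,1,1,1,1,1]'

```text
time: 6.1
position: [0.6354, -0.2448, 0.0935]
tool_rot: [2.22, 2.223, 0.0]
ft_force: [1.4, 0.1, -0.2]
grip_width: 0.13
grip_force: 25.0
```

Call:
apply_moves --dp '[[0,0,0.003],[0,0,0],[0,0,0],[0,0,0],[0,0,0],[0,0,-0.03],[0,0,-0.035],[0,0,-0.035],[0,0,-0.035],[0,0,0]]' --twist '[[0,0,0],[0,0,0],[0,0,0],[0,0,0],[0,0,0],[0,0,0],[0,0,0],[0,0,0],[0,0,0],[0,0,0]]' --fingers '[1,0.3,0.3,0.3,0.3,0.3,0.3,0.3,0.3,0.3]'

```text
time: 7.1
position: [0.6382, -0.2453, 0.2322]
tool_rot: [2.214, 2.216, 0.007]
ft_force: [0.1, -0.4, -0.2]
grip_width: 0.695
grip_force: 0.0
```

Call:
apply_moves --dp '[[0,-0.035,0],[0,-0.035,0],[0,-0.035,0],[0,-0.035,0],[0,-0.035,0],[0,0,0],[0,0,0]]' --twist '[[0,0,0],[0,0,0],[0,0,0],[0,0,0],[0,0,0],[0,0,0],[0,0,0]]' --fingers '[0.3,0.3,0.3,0.3,0.3,0.3,0.3]'

```text
time: 7.8
position: [0.4599, -0.2454, 0.2257]
tool_rot: [2.221, 2.22, -0.001]
ft_force: [0.6, -0.6, 1.0]
grip_width: 0.702
grip_force: 0.0
```

Call:
apply_moves --dp '[[0.001,-0.001,0.034],[0,0,0.034],[0,0,0.034],[0,0,0.034],[0,0,0],[0,0,0],[0,0,0],[0,0,0],[0,0,0],[0,0,0]]' --twist '[[0,0,0],[0,0,0],[0,0,0],[0,0,0],[0,0,0],[0,0,0],[0,0,0],[0,0,0],[0,0,0],[0,0,0]]' --fingers '[0.3,0.3,0.3,0.3,0.3,1,1,1,1,1]'

```text
time: 8.8
position: [0.4597, -0.2444, 0.0905]
tool_rot: [2.219, 2.221, 0.0]
ft_force: [-0.4, -0.1, 0.4]
grip_width: 0.334
grip_force: 0.0
```

Call:
apply_moves --dp '[[0,0,0],[0,0,0],[0,0,-0.02],[0,0,-0.03],[0,0,-0.03],[0,0,-0.03],[0,0,0],[0,0,0]]' --twist '[[0,0,0],[0,0,0],[0,0,0],[0,0,0],[0,0,0],[0,0,0],[0,0,0],[0,0,0]]' --fingers '[1,1,1,1,1,1,1,1]'

```text
time: 9.6
position: [0.4594, -0.2442, 0.1999]
tool_rot: [2.22, 2.222, -0.0]
ft_force: [0.2, -0.1, -1.1]
grip_width: 0.131
grip_force: 25.0
```

Call:
apply_moves --dp '[[0.0077,0.0345,0],[0.0077,0.0345,0],[0.0077,0.0345,0],[0.0077,0.0345,0],[0.0077,0.0345,0],[0,0,0],[0,0,0],[0,0,0.015],[0,0,0.01],[0,0,0]]' --twist '[[0,0,0],[0,0,0],[0,0,0],[0,0,0],[0,0,0],[0,0,0],[0,0,0],[0,0,0],[0,0,0],[0,0,0]]' --fingers '[1,1,1,1,1,1,1,1,1,1]'

```text
time: 10.6
position: [0.6292, -0.2061, 0.1719]
tool_rot: [-2.219, -2.219, 0.005]
ft_force: [-0.3, 1.4, -0.5]
grip_width: 0.128
grip_force: 25.0
```

Call:
apply_moves --dp '[[0,0,0.01],[0,0,0.015],[0,0,0.015],[0,0,0.015],[0,0,0.015],[0,0,0.01],[0,0,0],[0,0,0]]' --twist '[[0,0,0],[0,0,0],[0,0,0],[0,0,0],[0,0,0],[0,0,0],[0,0,0],[0,0,0]]' --fingers '[1,1,1,1,1,1,1,1]'

```text
time: 11.4
position: [0.6319, -0.2053, 0.0945]
tool_rot: [-2.22, -2.223, -0.0]
ft_force: [0.8, 1.1, 0.7]
grip_width: 0.127
grip_force: 25.0
```

Call:
apply_moves --dp '[[0,0,0.003],[0,0,0],[0,0,0],[0,0,0],[0,0,0],[0,0,-0.03],[0,0,-0.035],[0,0,-0.035],[0,0,-0.035],[0,0,0]]' --twist '[[0,0,0],[0,0,0],[0,0,0],[0,0,0],[0,0,0],[0,0,0],[0,0,0],[0,0,0],[0,0,0],[0,0,0]]' --fingers '[1,0.3,0.3,0.3,0.3,0.3,0.3,0.3,0.3,0.3]'

```text
time: 12.4
position: [0.6346, -0.2056, 0.233]
tool_rot: [2.214, 2.216, 0.007]
ft_force: [0.5, 1.0, 0.2]
grip_width: 0.696
grip_force: 0.0
```

Call:
apply_moves --dp '[[0,-0.0355,0],[0,-0.0355,0],[0,-0.0355,0],[0,-0.0355,0],[0,-0.0355,0],[0,0,0],[0,0,0]]' --twist '[[0,0,0],[0,0,0],[0,0,0],[0,0,0],[0,0,0],[0,0,0],[0,0,0]]' --fingers '[0.3,0.3,0.3,0.3,0.3,0.3,0.3]'

```text
time: 13.1
position: [0.4539, -0.206, 0.2268]
tool_rot: [2.221, 2.22, -0.001]
ft_force: [0.5, -1.0, 0.6]
grip_width: 0.697
grip_force: 0.0
```

Call:
apply_moves --dp '[[0.001,-0.001,0.034],[0,0,0.034],[0,0,0.034],[0,0,0.034],[0,0,0],[0,0,0],[0,0,0]]' --twist '[[0,0,0],[0,0,0],[0,0,0],[0,0,0],[0,0,0],[0,0,0],[0,0,0]]' --fingers '[0.3,0.3,0.3,0.3,0.3,0.3,0.3]'

```text
time: 13.8
position: [0.4552, -0.2048, 0.0924]
tool_rot: [2.218, 2.221, 0.002]
ft_force: [-0.3, 1.0, 0.1]
grip_width: 0.702
grip_force: 0.0
```

Call:
apply_moves --dp '[[0,0,0.002],[0,0,0],[0,0,0],[0,0,0],[0,0,0],[0,0,0],[0,0,-0.02],[0,0,-0.03],[0,0,-0.03],[0,0,-0.03]]' --twist '[[0,0,0],[0,0,0],[0,0,0],[0,0,0],[0,0,0],[0,0,0],[0,0,0],[0,0,0],[0,0,0],[0,0,0]]' --fingers '[1,1,1,1,1,1,1,1,1,1]'

```text
time: 14.8
position: [0.4529, -0.2044, 0.1996]
tool_rot: [-2.22, -2.222, 0.0]
ft_force: [0.1, -0.5, -0.2]
grip_width: 0.126
grip_force: 25.0
```

Call:
apply_moves --dp '[[0.0078,0.0348,0],[0.0078,0.0348,0],[0.0078,0.0348,0],[0.0078,0.0348,0],[0.0078,0.0348,0],[0,0,0],[0,0,0],[0,0,0.015],[0,0,0.01],[0,0,0]]' --twist '[[0,0,0],[0,0,0],[0,0,0],[0,0,0],[0,0,0],[0,0,0],[0,0,0],[0,0,0],[0,0,0],[0,0,0]]' --fingers '[1,1,1,1,1,1,1,1,1,1]'

```text
time: 15.8
position: [0.6247, -0.1662, 0.1711]
tool_rot: [-2.22, -2.219, 0.005]
ft_force: [-0.1, 0.2, 0.1]
grip_width: 0.129
grip_force: 25.0
```

Call:
apply_moves --dp '[[0,0,0.01],[0,0,0.015],[0,0,0.015],[0,0,0.015],[0,0,0.015],[0,0,0.01],[0,0,0],[0,0,0]]' --twist '[[0,0,0],[0,0,0],[0,0,0],[0,0,0],[0,0,0],[0,0,0],[0,0,0],[0,0,0]]' --fingers '[1,1,1,1,1,1,1,1]'

```text
time: 16.6
position: [0.6314, -0.166, 0.0989]
tool_rot: [2.214, 2.216, 0.007]
ft_force: [-1.1, -0.7, 21.6]
grip_width: 0.129
grip_force: 24.7
```

There's 21.6 N upward, so I'll look before going on.

Run:
```python
from h import *
print(ctrl.get_state()['ft_force'],ctrl.get_state()['position'])
s=get_image("scene")[:,:,::-1];t=get_image("top")[:,:,::-1]
a=crop(s,300,400,120,200,6);b=crop(t,300,400,160,240,6)
cv2.imwrite("pics/c6.png",cv2.resize(np.hstack([a,b]),None,fx=.66,fy=.66) )
```

```text
[-1.08689335 -0.66663181 21.56069486] [ 0.63138091 -0.16595262  0.09887306]
```

View pics/c6.png

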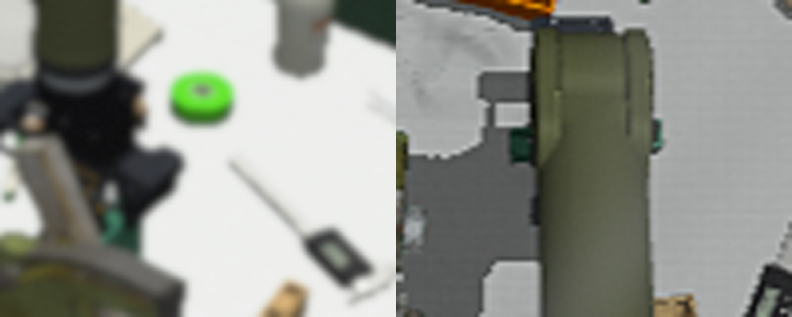

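Call:
apply_moves --dp '[[0,0,-0.02],[0,0,-0.03],[0,0,-0.03],[0,0,-0.03],[0,0,0],[0,0,0]]' --twist '[[0,0,0],[0,0,0],[0,0,0],[0,0,0],[0,0,0],[0,0,0]]' --fingers '[1,1,1,1,1,1]'

```text
time: 17.3
position: [0.6273, -0.1653, 0.2032]
tool_rot: [2.22, 2.222, 0.0]
ft_force: [-0.4, -0.3, -1.4]
grip_width: 0.128
grip_force: 24.8
```

Run:
```python
from h import *
t=cv2.imread("pics/top0.png");
a=crop(t,325,372,186,206,16); cv2.imwrite("pics/c7.png",a)
for y,(x,yy) in zip((60,20,-20,-60),((.6255,-.126),(.6285,-.166),(.6315,-.206),(.6345,-.246))):
  print(y,proj("top",[[x,yy,.075],[x,yy,.005]])-[325,186])
```

```text
60 [[ 7.42254814  9.08344435]
 [ 6.89324651 10.86573899]]
20 [[17.76197855  8.37596674]
 [16.84937044 10.18378915]]
-20 [[28.0928024   7.66907804]
 [26.79751416  9.50238592]]
-60 [[38.41503042  6.96277751]
 [36.73768725  8.82152864]]
```

View pics/c7.png

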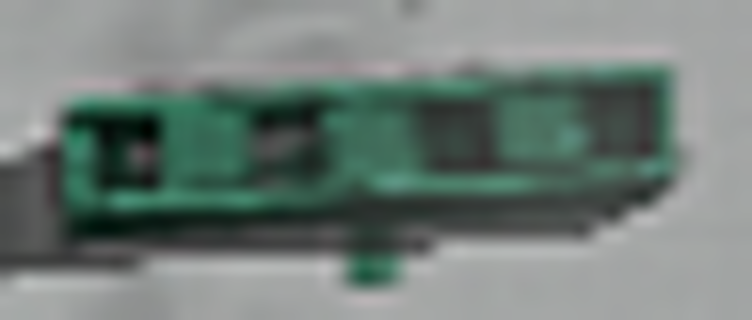

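Slots 3 and 4 look evenly dark, while slots 1 and 2 (crop 130,143 and 285,143) show a grey patch. I'll check numerically whether the rod slipped in the grip.

Run:
```python
from h import *
s=get_image("scene")[:,:,::-1].copy();cv2.imwrite("pics/s8.png",s)
g=cv2.cvtColor(s,cv2.COLOR_BGR2GRAY)
for z in np.arange(.22,.06,-.008):
    u,v=proj("scene",[.6265,-.1653,z]); i,j=int(round(v)),int(round(u)); print(round(z,3),(round(u,1),round(v,1)),g[i,j-6:j+7])
```

```text
0.22 (np.float64(319.0), np.float64(151.1)) [109  78  45  24  22  19  20  16  15  17  28  47  61]
0.212 (np.float64(319.0), np.float64(153.0)) [128 101  60  32  31  33  31  23  18  20  41  70  90]
0.204 (np.float64(318.9), np.float64(154.8)) [119 107  99 105 104  84  54  31  34  60 102 148 185]
0.196 (np.float64(318.9), np.float64(156.6)) [129 144 175 201 194 148  86  67 114 167 207 226 234]
0.188 (np.float64(318.9), np.float64(158.4)) [129 141 171 201 198 153  91  84 143 201 228 235 237]
0.18 (np.float64(318.9), np.float64(160.2)) [122 127 141 164 170 141  90  94 158 215 233 238 238]
0.172 (np.float64(318.9), np.float64(162.0)) [116 124 130 141 146 126  84  92 158 215 233 238 238]
0.164 (np.float64(318.9), np.float64(163.8)) [108 117 125 130 129 109  76  93 158 213 231 233 232]
0.156 (np.float64(318.9), np.float64(165.5)) [ 99 106 114 121 125 117  97 102 158 203 205 174 154]
0.148 (np.float64(318.8), np.float64(167.3)) [ 94 100 106 114 120 118 105 110 159 196 185 135 104]
0.14 (np.float64(318.8), np.float64(169.0)) [ 91  93  97 105 113 117 114 123 163 195 179 122  83]
0.132 (np.floa
[... 174 characters left out ...]
 133  92]
0.116 (np.float64(318.8), np.float64(174.1)) [ 84  83  81  85  92 101 111 118 131 144 132  94  60]
0.108 (np.float64(318.8), np.float64(175.8)) [ 83  82  80  82  89  99 108 116 119 116 100  72  46]
0.1 (np.float64(318.8), np.float64(177.5)) [ 82  79  78  80  88 100 107 113 119 118 106  80  52]
0.092 (np.float64(318.8), np.float64(179.1)) [ 80  76  73  73  80  92 102 106 110 114 113 103  89]
0.084 (np.float64(318.7), np.float64(180.8)) [ 88  85  85  84  86  90  95  99 101 103 106 107 104]
0.076 (np.float64(318.7), np.float64(182.4)) [ 90  90  89  90  91  92  95  96  98  99 100 102 101]
0.068 (np.float64(318.7), np.float64(184.1)) [ 79  79  82  85  86  89  92  94  97  97  99 100 100]
```

Run:
```python
from h import *
t=get_image("top")[:,:,::-1].copy();cv2.imwrite("pics/t8.png",t)
s=cv2.imread("pics/s8.png");a=crop(s,290,350,130,200,8)
b=crop(t,320,380,170,240,5)
b=cv2.copyMakeBorder(b,0,a.shape[0]-b.shape[0],0,0,cv2.BORDER_CONSTANT)
cv2.imwrite("pics/c8.png",np.hstack([a,b]))
```

```text
(no output)
```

View pics/c8.png

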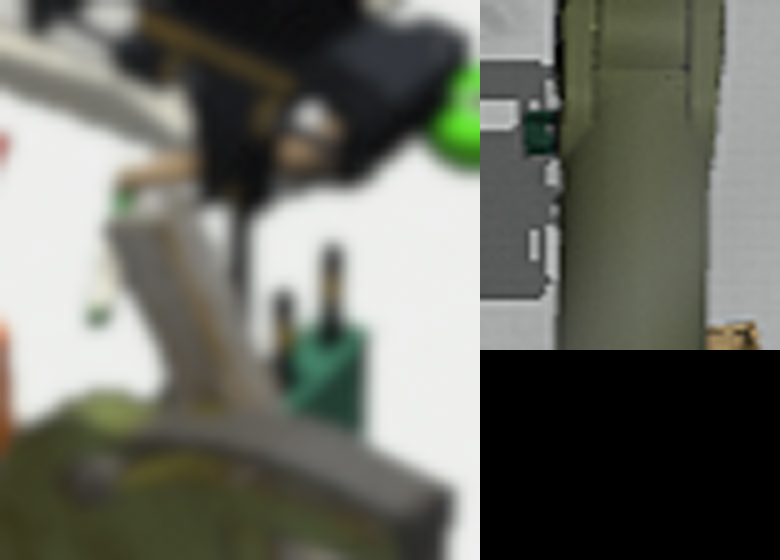

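The rod hangs straight below the fingers at crop (240,250), and its lower end is hidden by the gauge post. Two plugs stand in the rack at (333,290) and (284,340). I'll probe the slot again gently, reading the force as I go.

Call:
apply_moves --dp '[[0,0,0.02],[0,0,0.01],[0,0,0],[0,0,0]]' --twist '[[0,0,0],[0,0,0],[0,0,0],[0,0,0]]' --fingers '[1,1,1,1]'

```text
time: 17.8
position: [0.6268, -0.1653, 0.1728]
tool_rot: [-2.219, -2.222, 0.001]
ft_force: [1.1, -0.5, 0.1]
grip_width: 0.126
grip_force: 24.8
```

Call:
apply_moves --dp '[[0,0,0.01],[0,0,0.01],[0,0,0],[0,0,0]]' --twist '[[0,0,0],[0,0,0],[0,0,0],[0,0,0]]' --fingers '[1,1,1,1]'

```text
time: 18.2
position: [0.6269, -0.1654, 0.1531]
tool_rot: [-2.22, -2.222, 0.001]
ft_force: [0.2, 0.9, -0.3]
grip_width: 0.128
grip_force: 24.8
```

Call:
apply_moves --dp '[[0,0,0.01],[0,0,0.01],[0,0,0.01],[0,0,0],[0,0,0]]' --twist '[[0,0,0],[0,0,0],[0,0,0],[0,0,0],[0,0,0]]' --fingers '[1,1,1,1,1]'

```text
time: 18.7
position: [0.6269, -0.1653, 0.123]
tool_rot: [-2.22, -2.222, 0.001]
ft_force: [-0.2, -0.3, 0.2]
grip_width: 0.128
grip_force: 24.8
```

Call:
apply_moves --dp '[[0,0,0.01],[0,0,0.01],[0,0,0],[0,0,0]]' --twist '[[0,0,0],[0,0,0],[0,0,0],[0,0,0]]' --fingers '[1,1,1,1]'

```text
time: 19.1
position: [0.6268, -0.1653, 0.103]
tool_rot: [-2.22, -2.222, 0.001]
ft_force: [0.6, -0.3, -0.1]
grip_width: 0.127
grip_force: 24.8
```

Call:
apply_moves --dp '[[0,0,0.005],[0,0,0.003],[0,0,0],[0,0,0]]' --twist '[[0,0,0],[0,0,0],[0,0,0],[0,0,0]]' --fingers '[1,1,1,1]'

```text
time: 19.5
position: [0.6288, -0.1657, 0.099]
tool_rot: [2.218, 2.22, 0.002]
ft_force: [-2.6, 0.1, 11.9]
grip_width: 0.125
grip_force: 25.1
```

Call:
apply_moves --dp '[[0,0,-0.02],[0,0,-0.03],[0,0,-0.03],[0,0,-0.015],[0.02,-0.002,0],[0.02,-0.001,0],[0,0,0],[0,0,0]]' --twist '[[0,0,0],[0,0,0],[0,0,0],[0,0,0],[0,0,0],[0,0,0],[0,0,0],[0,0,0]]' --fingers '[1,1,1,1,1,1,1,1]'

```text
time: 20.3
position: [0.6233, -0.1233, 0.189]
tool_rot: [-2.215, -2.225, 0.002]
ft_force: [-0.5, -0.1, 0.2]
grip_width: 0.129
grip_force: 25.0
```

Call:
apply_moves --dp '[[0,0,0.02],[0,0,0.01],[0,0,0.01],[0,0,0.01],[0,0,0],[0,0,0]]' --twist '[[0,0,0],[0,0,0],[0,0,0],[0,0,0],[0,0,0],[0,0,0]]' --fingers '[1,1,1,1,1,1]'

```text
time: 20.9
position: [0.6241, -0.1255, 0.1405]
tool_rot: [-2.22, -2.222, 0.0]
ft_force: [-1.0, -0.2, 0.2]
grip_width: 0.129
grip_force: 25.0
```

Call:
apply_moves --dp '[[0,0,0.01],[0,0,0.01],[0,0,0.01],[0,0,0.008],[0,0,0],[0,0,0]]' --twist '[[0,0,0],[0,0,0],[0,0,0],[0,0,0],[0,0,0],[0,0,0]]' --fingers '[1,1,1,1,1,1]'

```text
time: 21.5
position: [0.624, -0.1253, 0.1023]
tool_rot: [-2.22, -2.222, 0.0]
ft_force: [0.4, 1.4, -0.2]
grip_width: 0.13
grip_force: 25.0
```

Call:
apply_moves --dp '[[0,0,0.004],[0,0,0.003],[0,0,0],[0,0,0]]' --twist '[[0,0,0],[0,0,0],[0,0,0],[0,0,0]]' --fingers '[1,1,1,1]'

```text
time: 21.9
position: [0.626, -0.1255, 0.0989]
tool_rot: [2.217, 2.22, 0.003]
ft_force: [-2.0, -0.4, 11.6]
grip_width: 0.135
grip_force: 25.1
```

Contact comes at the same height in both slots, so the rod probably just sits lower in the grip. I'll release it here and check the height of its top.

Call:
apply_moves --dp '[[0,0,-0.003],[0,0,0],[0,0,0],[0,0,0],[0,0,0],[0,0,-0.03],[0,0,-0.04],[0,0,-0.045],[0,0,-0.045],[0,0,0]]' --twist '[[0,0,0],[0,0,0],[0,0,0],[0,0,0],[0,0,0],[0,0,0],[0,0,0],[0,0,0],[0,0,0],[0,0,0]]' --fingers '[1,0.3,0.3,0.3,0.3,0.3,0.3,0.3,0.3,0.3]'

```text
time: 22.9
position: [0.6275, -0.1251, 0.266]
tool_rot: [2.213, 2.216, 0.01]
ft_force: [0.4, 0.1, 0.1]
grip_width: 0.688
grip_force: 0.0
```

Call:
apply_moves --dp '[[0,0,-0.045],[0,0,-0.045],[0,0,-0.045],[0,0,-0.045],[0,-0.03,-0.03],[0,-0.04,0],[0,-0.04,0],[0,-0.04,0],[0,0,0]]' --twist '[[0,0,0],[0,0,0],[0,0,0],[0,0,0],[0,0,0],[0,0,0],[0,0,0],[0,0,0],[0,0,0]]' --fingers '[0.3,0.3,0.3,0.3,0.3,0.3,0.3,1,1]'

```text
time: 23.8
position: [0.4705, -0.1256, 0.4697]
tool_rot: [2.222, 2.216, -0.006]
ft_force: [0.4, -0.5, 0.7]
grip_width: 0.597
grip_force: 0.0
```

Run:
```python
from h import *
print(ctrl.get_state()['position'])
s=get_image("scene")[:,:,::-1].copy();t=get_image("top")[:,:,::-1].copy()
cv2.imwrite("pics/s9.png",s);cv2.imwrite("pics/t9.png",t)
for x,y in((.6345,-.246),(.6315,-.206),(.6255,-.126)):print(proj("scene",[x,y,.125])-[295,140],proj("top",[x,y,.125])-[320,180])
a=crop(s,295,350,140,190,8);b=crop(t,320,375,180,230,6)
b=cv2.copyMakeBorder(b,0,a.shape[0]-b.shape[0],0,0,cv2.BORDER_CONSTANT)
cv2.imwrite("pics/c9.png",np.hstack([a,b]))
```

```text
[ 0.4705201  -0.12560437  0.46967567]
[35.71844886 20.21559018] [44.69442101 11.54501831]
[29.69385169 25.97154245] [34.08080812 12.27068761]
[17.10115839 38.00271059] [12.826305   13.72389121]
```

View pics/c9.png

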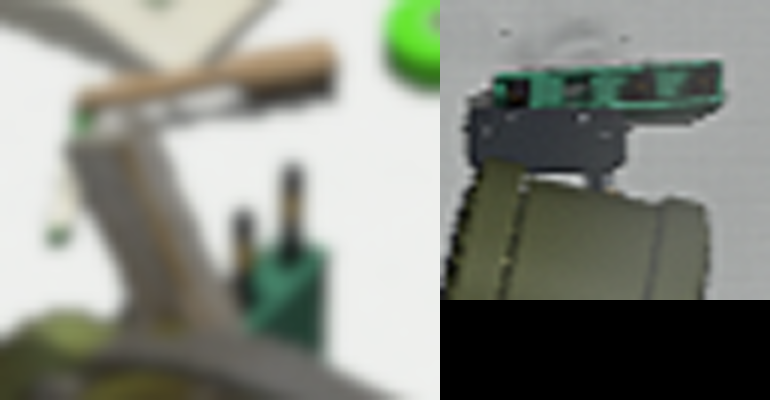

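Both right-hand plugs sit at their predicted home heights. The slot-1 plug is hidden from the scene view, so I'll check its top by touching it with the shut fingers.

Call:
apply_moves --dp '[[0,0.04,0],[0,0.04,0],[0,0.04,0],[0,0.034,0.02],[0,0,0.045],[0,0,0.045],[0,0,0.045],[0,0,0.045],[0,0,0.045],[0,0,0.045]]' --twist '[[0,0,0],[0,0,0],[0,0,0],[0,0,0],[0,0,0],[0,0,0],[0,0,0],[0,0,0],[0,0,0],[0,0,0]]' --fingers '[1,1,1,1,1,1,1,1,1,1]'

```text
time: 24.9
position: [0.6288, -0.1244, 0.1752]
tool_rot: [-2.218, -2.222, -0.001]
ft_force: [0.9, 0.4, -1.0]
grip_width: 0.003
grip_force: 0.0
```

Call:
apply_moves --dp '[[0,0,0.02],[0,0,0.008],[0,0,0],[0,0,0]]' --twist '[[0,0,0],[0,0,0],[0,0,0],[0,0,0]]' --fingers '[1,1,1,1]'

```text
time: 25.3
position: [0.6295, -0.1249, 0.1515]
tool_rot: [2.219, 2.222, 0.003]
ft_force: [0.4, 0.6, 0.0]
grip_width: 0.004
grip_force: 0.0
```

Call:
apply_moves --dp '[[0,-0.003,0.008],[0,0,0.005],[0,0,0],[0,0,0]]' --twist '[[0,0,0],[0,0,0],[0,0,0],[0,0,0]]' --fingers '[1,1,1,1]'

```text
time: 25.7
position: [0.6251, -0.1255, 0.1377]
tool_rot: [2.22, 2.222, -0.0]
ft_force: [0.6, 0.0, 0.9]
grip_width: 0.007
grip_force: 0.0
```

Call:
apply_moves --dp '[[0,0,0.005],[0,0,0],[0,0,0]]' --twist '[[0,0,0],[0,0,0],[0,0,0]]' --fingers '[1,1,1]'

```text
time: 26.0
position: [0.625, -0.1254, 0.1324]
tool_rot: [-2.22, -2.222, 0.0]
ft_force: [0.0, -0.5, -0.3]
grip_width: 0.005
grip_force: 0.0
```

Call:
apply_moves --dp '[[0,0,0.005],[0,0,0],[0,0,0]]' --twist '[[0,0,0],[0,0,0],[0,0,0]]' --fingers '[1,1,1]'

```text
time: 26.3
position: [0.6249, -0.1254, 0.1273]
tool_rot: [-2.22, -2.222, 0.0]
ft_force: [0.6, 0.3, 0.5]
grip_width: 0.003
grip_force: 0.0
```

There's no contact down to 0.127 m, so the third plug is home too. Now I'll cross high over the gauge to the lever.

Call:
apply_moves --dp '[[0,0,-0.045],[0,0,-0.045],[0,0,-0.045],[0,0,-0.045],[0,0,-0.045],[0,0,-0.045],[0,0,-0.045],[0,0,-0.04],[0,0,0]]' --twist '[[0,0,0],[0,0,0],[0,0,0],[0,0,0],[0,0,0],[0,0,0],[0,0,0],[0,0,0],[0,0,0]]' --fingers '[1,1,1,1,1,1,1,1,1]'

```text
time: 27.2
position: [0.6261, -0.1246, 0.489]
tool_rot: [2.215, 2.217, 0.011]
ft_force: [-0.2, 0.4, 0.3]
grip_width: 0.003
grip_force: 0.0
```

Call:
apply_moves --dp '[[0.041,-0.01,0],[0.041,-0.01,0],[0.041,-0.01,0],[0.041,-0.01,0],[0.041,-0.01,0],[0.041,-0.01,0],[0.041,-0.01,0],[0.041,-0.01,0],[0.041,-0.01,0],[0.041,-0.01,0]]' --twist '[[0,0,0],[0,0,0],[0,0,0],[0,0,0],[0,0,0],[0,0,0],[0,0,0],[0,0,0],[0,0,0],[0,0,0]]' --fingers '[1,1,1,1,1,1,1,1,1,1]'

```text
time: 28.2
position: [0.524, 0.2859, 0.4823]
tool_rot: [2.22, 2.222, -0.0]
ft_force: [-0.4, -0.7, -0.3]
grip_width: 0.003
grip_force: 0.0
```

Call:
apply_moves --dp '[[0,0,0],[0,0,0],[0,0,0]]' --twist '[[0,0,0],[0,0,0],[0,0,0]]' --fingers '[1,1,1]'

```text
time: 28.5
position: [0.5253, 0.2834, 0.4822]
tool_rot: [2.222, 2.22, -0.001]
ft_force: [0.2, -1.0, 0.0]
grip_width: 0.006
grip_force: 0.0
```

Call:
apply_moves --dp '[[0,0,0.045],[0,0,0.045],[0,0,0.045],[0,0,0.045],[0,0,0.045],[0,0,0.045],[0,0,0.045],[0,0,0.045],[0,0,0.01],[0,0,0.01]]' --twist '[[0,0,0],[0,0,0],[0,0,0],[0,0,0],[0,0,0],[0,0,0],[0,0,0],[0,0,0],[0,0,0],[0,0,0]]' --fingers '[1,1,1,1,1,1,1,1,1,1]'

```text
time: 29.5
position: [0.5256, 0.2831, 0.1026]
tool_rot: [2.223, 2.22, -0.001]
ft_force: [-0.2, 0.1, 3.2]
grip_width: 0.004
grip_force: 1.2
```

Call:
apply_moves --dp '[[0,0,0.01],[0,0,0.01],[0,0,0.01],[0,0,0.01],[0,0,0.005],[0,0,0.004],[0,0,0]]' --twist '[[0,0,0],[0,0,0],[0,0,0],[0,0,0],[0,0,0],[0,0,0],[0,0,0]]' --fingers '[1,1,1,1,1,1,1]'

```text
time: 30.2
position: [0.5261, 0.2851, 0.0543]
tool_rot: [2.22, 2.222, 0.004]
ft_force: [1.6, 0.5, 5.0]
grip_width: 0.007
grip_force: 2.0
```

Call:
apply_moves --dp '[[0,0,0.003],[0,0,0.003],[0,0,0],[0,0,0]]' --twist '[[0,0,0],[0,0,0],[0,0,0],[0,0,0]]' --fingers '[1,1,1,1]'

```text
time: 30.6
position: [0.5266, 0.2854, 0.0526]
tool_rot: [2.218, 2.22, 0.004]
ft_force: [-7.4, -6.4, 29.7]
grip_width: 0.008
grip_force: 15.5
```

Call:
apply_moves --dp '[[0,0,0.003],[0,0,0],[0,0,0]]' --twist '[[0,0,0],[0,0,0],[0,0,0]]' --fingers '[1,1,1]'

```text
time: 30.9
position: [0.5267, 0.2855, 0.0519]
tool_rot: [2.217, 2.219, 0.004]
ft_force: [-11.4, -9.0, 43.0]
grip_width: 0.008
grip_force: 22.8
```

The lever is at its stop. I'll lift clear, start turning toward the scoop's yaw, and look.

Call:
apply_moves --dp '[[0,0,-0.01],[0,0,-0.04],[0,0,-0.045],[0,0,-0.045],[0,0,-0.045],[0,0,-0.045],[0,0,0],[0,0,0],[0,0,0]]' --twist '[[0,0,0],[0,0,0],[0,0,0.1446],[0,0,0.1446],[0,0,0.1446],[0,0,0.1446],[0,0,0.1446],[0,0,0.1446],[0,0,0.1446]]' --fingers '[1,1,0,0,0,0,0,0,0]'

```text
time: 31.8
position: [0.5245, 0.2847, 0.2744]
tool_rot: [3.022, 0.859, 0.0]
ft_force: [0.4, -0.4, -0.2]
grip_width: 0.562
grip_force: 0.0
```

Call:
apply_moves --dp '[[0,0,-0.04],[0,0,-0.04],[0,0,-0.04],[0,0,0]]' --twist '[[0,0,0],[0,0,0],[0,0,0],[0,0,0]]' --fingers '[0,0,0,0]'

```text
time: 32.2
position: [0.5257, 0.2863, 0.4]
tool_rot: [-3.017, -0.868, -0.013]
ft_force: [-0.7, 0.6, 0.1]
grip_width: 0.923
grip_force: 0.0
```

Run:
```python
from h import *
print(ctrl.get_state()['position'],ctrl.get_state()['tool_rot'])
s=get_image("scene")[:,:,::-1].copy();t=get_image("top")[:,:,::-1].copy()
cv2.imwrite("pics/s10.png",s);cv2.imwrite("pics/t10.png",t)
for im,k,b in((t,'red',(175,285,200,265)),(s,'red',(205,300,255,345)),(t,'black',(175,215,215,250))):
    for c,a,bb,m in blobs(im,k,b): print(k,c,a,bb)
print('pad down pred',proj("scene",[.525,.285,.052]),proj("top",[.525,.285,.052]))
a=crop(s,195,325,220,330,3);b=crop(t,175,285,165,265,3)
b=cv2.copyMakeBorder(b,0,a.shape[0]-b.shape[0],0,0,cv2.BORDER_CONSTANT)
cv2.imwrite("pics/c10.png",np.hstack([a,b]))
```

```text
[0.52572524 0.28633894 0.40001218] [-3.01684473 -0.86774869 -0.01344574]
red [226.31506849 221.        ] 73 [222 217  10   9]
red [253.44144144 280.08108108] 111 [247 274  14  14]
red [236.96323529 315.16176471] 136 [231 309  13  13]
black [202.69911504 222.89380531] 113 [193 215  22  28]
black [176.69230769 246.76923077] 13 [175 244   5   6]
pad down pred [252.34440755 280.01775872] [226.40290262 220.76685186]
```

View pics/c10.png

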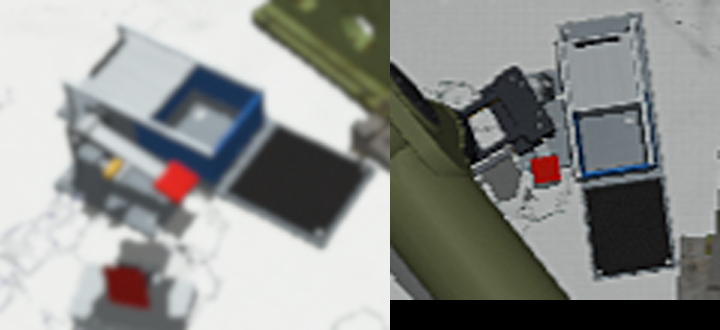

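The lever is down, with the pad at scene (253,280), and the shutter is open. The scoop has been knocked: its red fin went from scene (230,315) to (237,315). I'll move the arm aside to get a clear top view.

Call:
apply_moves --dp '[[-0.025,0.029,-0.01],[-0.025,0.029,-0.01],[-0.025,0.029,-0.01],[-0.025,0.029,-0.01],[-0.025,0.029,-0.01],[0,0,0],[0,0,0]]' --twist '[[0,0,0],[0,0,0],[0,0,0],[0,0,0],[0,0,0],[0,0,0],[0,0,0]]' --fingers '[0,0,0,0,0,0,0]'

```text
time: 33.0
position: [0.4955, 0.0942, 0.4431]
tool_rot: [-3.02, -0.863, 0.003]
ft_force: [-0.6, 0.6, -0.5]
grip_width: 1.0
grip_force: 0.0
```

Run:
```python
from h import *
np.set_printoptions(precision=4,suppress=True)
print(ctrl.get_state()['position'],ctrl.get_state()['tool_rot'])
s=get_image("scene")[:,:,::-1].copy();t=get_image("top")[:,:,::-1].copy()
cv2.imwrite("pics/s11.png",s);cv2.imwrite("pics/t11.png",t)
for n,im,k,b in(('top',t,'red',(175,220,215,265)),('top',t,'black',(175,215,215,250)),('scene',s,'red',(205,300,300,345))):
    for c,a,bb,m in blobs(im,k,b): print(n,k,c,a,bb,cv2.minAreaRect(np.argwhere(m)[:,::-1].astype(np.float32)),onz(n,*c,.089 if k=='red' else .076))
a=crop(t,175,225,205,265,9);b=crop(s,205,255,295,340,6)
b=cv2.copyMakeBorder(b,0,a.shape[0]-b.shape[0],0,0,cv2.BORDER_CONSTANT)
cv2.imwrite("pics/c11.png",np.hstack([a,b]))
```

```text
[0.4955 0.0942 0.4431] [-3.0202 -0.8633  0.0032]
top red [193.4074 234.3333] 27 [191 230   6  10] ((193.40000915527344, 234.30001831054688), (9.838699340820312, 2.2360680103302), 63.43495178222656) [0.4711 0.4013 0.089 ]
top black [206.1 230.3] 10 [204 227   5   7] ((206.00001525878906, 230.00001525878906), (7.155416965484619, 0.8944271206855774), 63.43495178222656) [0.487  0.3569 0.076 ]
top black [197.8182 232.8182] 22 [196 230   6   7] ((197.76470947265625, 232.94117736816406), (6.859943389892578, 3.429971694946289), 59.03623962402344) [0.4772 0.3881 0.076 ]
scene red [236.875  314.5515] 136 [230 309  13  13] ((236.0, 315.0), (12.0, 12.0), 90.0) [0.4557 0.4102 0.089 ]
```

View pics/c11.png

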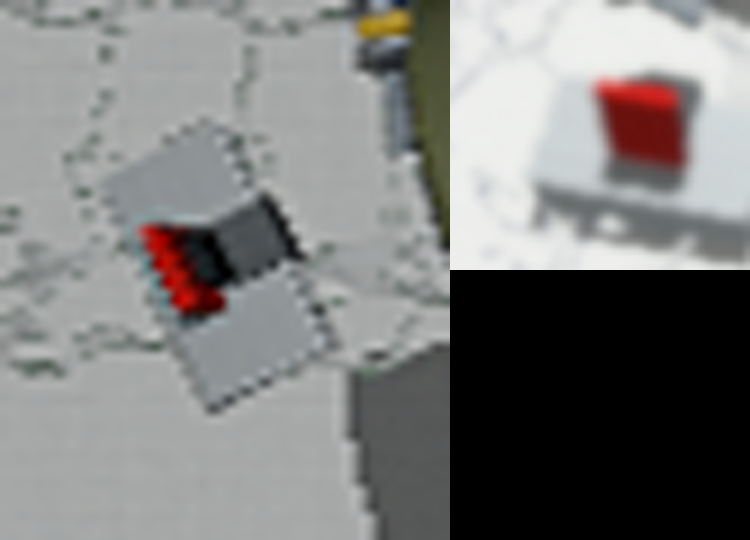

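c11 shows the lid shut, with the lid's corners at crop (210,120), (105,182), (210,412) and (335,348). The yaw is now about 27°. I'll work out the scoop's centre.

Run:
```python
from h import *
np.set_printoptions(precision=4,suppress=True)
c=np.array([onz('top',(u+.5)/9-.5+175,(v+.5)/9-.5+205,.03) for u,v in((210,120),(105,182),(210,412),(335,348))])
print(c,c.mean(0)); 
for a,b in((3,0),(2,1)): d=c[b]-c[a];print(np.degrees(np.arctan2(d[1],d[0])),np.hypot(*d[:2]))
for a,b in((0,1),(3,2)): d=c[b]-c[a];print(np.degrees(np.arctan2(-d[0],d[1])),np.hypot(*d[:2]))
# red fin top edges in top/scene crops
for u,v in((150,228),(200,315),(185,270)):print('redtop',onz('top',(u+.5)/9-.5+175,(v+.5)/9-.5+205,.089)[:2])
for u,v in((597-450,85),(680-450,97)):print('scene redtop',onz('scene',(u+.5)/6-.5+205,(v+.5)/6-.5+295,.089)[:2])
print(R.from_rotvec(ctrl.get_state()['tool_rot']).as_matrix())
```

```text
[[0.5367 0.4014 0.03  ]
 [0.5094 0.4462 0.03  ]
 [0.4099 0.3976 0.03  ]
 [0.4379 0.3442 0.03  ]] [0.4735 0.3974 0.03  ]
30.047078189034217 0.11421131584339453
26.074753654548914 0.11074232353333038
31.352073815953435 0.0524805992291445
27.62875902823287 0.06019222673602414
redtop [0.4879 0.4101]
redtop [0.4515 0.388 ]
redtop [0.4703 0.3948]
scene redtop [0.4857 0.4111]
scene redtop [0.4514 0.3914]
[[ 0.8466  0.5323 -0.0023]
 [ 0.5323 -0.8466  0.0004]
 [-0.0018 -0.0015 -1.    ]]
```

Call:
apply_moves --dp '[[0.0176,-0.0335,0],[0.0176,-0.0335,0],[0.0176,-0.0335,0],[0.0176,-0.0335,0],[0.0176,-0.0335,0],[0.0176,-0.0335,0],[0.0176,-0.0335,0],[0.0176,-0.0335,0],[0,0,0.04],[0,0,0.04]]' --twist '[[0,0,0],[0,0,0],[0,0,0],[0,0,0],[0,0,0],[0,0,0],[0,0,0],[0,0,0],[0,0,0.047],[0,0,0]]' --fingers '[0,0,0,0,0,0,0,0,0,0]'

```text
time: 34.1
position: [0.47, 0.4019, 0.363]
tool_rot: [-3.033, -0.806, 0.001]
ft_force: [0.6, -0.3, -0.9]
grip_width: 1.002
grip_force: 0.0
```

Call:
apply_moves --dp '[[0,0,0.045],[0,0,0.045],[0,0,0.045],[0,0,0.03],[0,0,0],[0,0,0]]' --twist '[[0,0,0],[0,0,0],[0,0,0],[0,0,0],[0,0,0],[0,0,0]]' --fingers '[0,0,0,0,0,0]'

```text
time: 34.7
position: [0.4718, 0.3983, 0.1996]
tool_rot: [-3.037, -0.799, 0.002]
ft_force: [-0.1, -0.0, 0.4]
grip_width: 1.004
grip_force: 0.0
```

Run:
```python
from h import *
np.set_printoptions(precision=4,suppress=True)
s=get_image("scene")[:,:,::-1].copy()
for c,a,bb,m in blobs(s,'red',(205,300,295,345)): print(c,a,bb)
m=R.from_rotvec(ctrl.get_state()['tool_rot']).as_matrix();print(ctrl.get_state()['position'],m)
print(m[:2,:2].T@(np.array([.4725,.396])-ctrl.get_state()['position'][:2]))
```

```text
[236.8116 315.1594] 138 [230 310  14  12]
[0.4726 0.3988 0.201 ] [[ 0.8707  0.4919  0.0009]
 [ 0.4919 -0.8707  0.0019]
 [ 0.0017 -0.0012 -1.    ]]
[-0.0015  0.0024]
```

Call:
apply_moves --dp '[[-0.001,0.002,0.037],[0,0,0.037],[0,0,0.037],[0,0,0.03],[0,0,0.008],[0,0,0],[0,0,0]]' --twist '[[0,0,0],[0,0,0],[0,0,0],[0,0,0],[0,0,0],[0,0,0],[0,0,0]]' --fingers '[0,0,0,0,0,0,0]' --newtons 12

```text
time: 35.45
position: [0.4741, 0.3966, 0.0531]
tool_rot: [-3.037, -0.796, -0.006]
ft_force: [-0.1, -0.2, 0.1]
grip_width: 0.999
grip_force: 0.0
```

Call:
apply_moves --dp '[[0,0,0],[0,0,0],[0,0,0],[0,0,0],[0,0,0],[0,0,0],[0,0,0],[0,0,0],[0,0,0],[0,0,0]]' --twist '[[0,0,0],[0,0,0],[0,0,0],[0,0,0],[0,0,0],[0,0,0],[0,0,0],[0,0,0],[0,0,0],[0,0,0]]' --fingers '[0.3,0.5,0.6,0.7,0.8,0.9,1,1,1,1]'

```text
time: 36.45
position: [0.4727, 0.395, 0.0504]
tool_rot: [-3.039, -0.797, 0.001]
ft_force: [-0.2, -0.1, -0.9]
grip_width: 0.229
grip_force: 12.0
```

Call:
apply_moves --dp '[[0,0,0],[0,0,0],[0,0,0]]' --twist '[[0,0,0],[0,0,0],[0,0,0]]' --fingers '[1,1,1]' --newtons 35

```text
time: 36.75
position: [0.4728, 0.3948, 0.0505]
tool_rot: [3.039, 0.796, -0.0]
ft_force: [-0.2, -0.6, -0.0]
grip_width: 0.216
grip_force: 35.0
```

Call:
apply_moves --dp '[[0,0,-0.01],[0,0,-0.02],[0,0,-0.03],[0,0,-0.03],[0,0,0],[0,0,0]]' --twist '[[0,0,0],[0,0,0],[0,0,0],[0,0,0],[0,0,0],[0,0,0]]' --fingers '[1,1,1,1,1,1]'

```text
time: 37.35
position: [0.4731, 0.3949, 0.141]
tool_rot: [3.039, 0.796, 0.002]
ft_force: [-0.2, -1.3, -2.6]
grip_width: 0.215
grip_force: 35.0
```

Call:
apply_moves --dp '[[-0.0208,0.0288,0],[-0.0208,0.0288,0],[-0.0208,0.0288,0],[-0.0208,0.0288,0],[-0.0208,0.0288,0],[-0.0208,0.0288,0],[0,0,0],[0,0,0],[0,0,0],[0,0,0]]' --twist '[[0,0,0],[0,0,0],[0,0,0],[0,0,0],[0,0,0],[0,0,0],[0,0,0.124],[0,0,0.124],[0,0,0.124],[0,0,0]]' --fingers '[1,1,1,1,1,1,1,1,1,1]'

```text
time: 38.35
position: [0.4478, 0.1823, 0.1391]
tool_rot: [3.133, 0.219, -0.004]
ft_force: [-0.7, -0.2, -1.5]
grip_width: 0.215
grip_force: 35.0
```

```bash
cat > st.py <<'E'
from h import *
np.set_printoptions(precision=4,suppress=True)
def rel(p=None):
    s=ctrl.get_state();m=R.from_rotvec(s['tool_rot']).as_matrix();y=np.radians(8.)
    S=np.array([[np.cos(y),-np.sin(y)],[np.sin(y),np.cos(y)]])
    q=s['position']
    print('pos',q,'yaw',np.degrees(np.arctan2(m[1,0],m[0,0])),'tilt',m[:,2])
    print('station xy',S.T@(q[:2]-[.5698,.200]),'to deck in tool',m[:2,:2].T@(np.array([.449,.183])-q[:2]),'F',s['ft_force'],'grip',s['grip_width']*87)
E
python3 -c "
from st import *
rel()
s=get_image('scene')[:,:,::-1].copy();cv2.imwrite('pics/s12.png',s)
for c,a,bb,m in blobs(s,'red',(225,320,240,300)): print(c,a,bb)
"
```

```text
pos [0.4478 0.1823 0.1391] yaw 8.011909300843811 tilt [-0.0027 -0.0009 -1.    ]
station xy [-0.1233 -0.0006] to deck in tool [ 0.0013 -0.0005] F [-0.7132 -0.1769 -1.4749] grip 18.671074839647506
[295.5714 256.5714] 21 [294 253   4   8]
[253.4636 280.1364] 110 [247 274  14  14]
```

Call:
apply_moves --dp '[[0.001,0,0.025],[0,0,0.025],[0,0,0.012],[0,0,0.01],[0,0,0.004],[0,0,0],[0,0,0]]' --twist '[[0,0,0],[0,0,0],[0,0,0],[0,0,0],[0,0,0],[0,0,0],[0,0,0]]' --fingers '[1,1,1,1,1,1,1]'

```text
time: 39.1
position: [0.4505, 0.1835, 0.0652]
tool_rot: [-3.134, -0.221, -0.002]
ft_force: [-0.1, -0.3, -2.5]
grip_width: 0.216
grip_force: 35.0
```

Call:
apply_moves --dp '[[0,0,0.002],[0,0,0],[0,0,0]]' --twist '[[0,0,0],[0,0,0],[0,0,0]]' --fingers '[1,1,1]'

```text
time: 39.4
position: [0.4501, 0.1832, 0.0628]
tool_rot: [3.134, 0.221, 0.001]
ft_force: [0.5, 0.2, -1.8]
grip_width: 0.217
grip_force: 35.0
```

Call:
apply_moves --dp '[[0,0,0.002],[0,0,0],[0,0,0]]' --twist '[[0,0,0],[0,0,0],[0,0,0]]' --fingers '[1,1,1]'

```text
time: 39.7
position: [0.4503, 0.1832, 0.0614]
tool_rot: [3.133, 0.22, 0.001]
ft_force: [-2.2, -1.6, 6.2]
grip_width: 0.218
grip_force: 35.0
```

Touchdown. Next I'll release, rise, turn 90° and move over the red fin.

Call:
apply_moves --dp '[[0,0,0],[0,0,0],[0,0,0],[0,0,0],[0,0,0],[0,0,0],[0,0,0],[0,0,-0.03],[0,0,-0.035],[0,0,0]]' --twist '[[0,0,0],[0,0,0],[0,0,0],[0,0,0],[0,0,0],[0,0,0],[0,0,0],[0,0,0],[0,0,0],[0,0,0]]' --fingers '[0.6,0.4,0.2,0,0,0,0,0,0,0]' --newtons 10

```text
time: 40.7
position: [0.4529, 0.1847, 0.1298]
tool_rot: [-3.133, -0.221, -0.013]
ft_force: [0.2, 0.0, 0.7]
grip_width: 0.98
grip_force: 0.0
```

Call:
apply_moves --dp '[[0,0,-0.02],[0,0,0],[0,0,0],[0,0,0],[0,0,0],[0,0,0],[0,0,0],[0,0,0],[0,0,0],[0,0,0]]' --twist '[[0,0,-0.1428],[0,0,-0.1428],[0,0,-0.1428],[0,0,-0.1428],[0,0,-0.1428],[0,0,-0.1428],[0,0,-0.1428],[0,0,-0.1428],[0,0,-0.1428],[0,0,-0.1428]]' --fingers '[0,0,0,0,0,0,0,0,0,0]'

```text
time: 41.7
position: [0.4496, 0.1831, 0.145]
tool_rot: [-2.217, -2.225, 0.001]
ft_force: [0.1, -0.4, -0.3]
grip_width: 0.995
grip_force: 0.0
```

Call:
apply_moves --dp '[[0,0,0],[0.0055,0,0],[0,0,0],[0,0,0]]' --twist '[[0,0,-0.1428],[0,0,0],[0,0,0],[0,0,0]]' --fingers '[0,0,0,0]'

```text
time: 42.1
position: [0.4489, 0.189, 0.1453]
tool_rot: [-2.062, -2.37, 0.0]
ft_force: [-0.0, 0.8, -0.2]
grip_width: 0.996
grip_force: 0.0
```

```bash
python3 -c "
from st import *
rel()
s=get_image('scene')[:,:,::-1].copy();cv2.imwrite('pics/s13.png',s)
for c,a,bb,m in blobs(s,'red',(225,330,240,300)): print(c,a,bb)
for x,y in((-.02,.0055),(.02,.0055)):
  a=np.radians(8);p=[.449+x*np.cos(a)-y*np.sin(a),.183+x*np.sin(a)+y*np.cos(a),.1];print(proj('scene',p))
cv2.imwrite('pics/c13.png',crop(s,250,340,235,310,8))
"
```

```text
pos [0.4489 0.189  0.1453] yaw 97.96080300717574 tilt [-0.0002 -0.     -1.    ]
station xy [-0.1212  0.0059] to deck in tool [-0.0059 -0.0008] F [-0.0008  0.7513 -0.2188] grip 86.61754316991014
[291.9608 268.9706] 102 [287 263  10  14]
[253.2453 280.1226] 106 [247 274  13  14]
[297.5751 265.8161]
[286.332  260.3163]
```

View pics/c13.png

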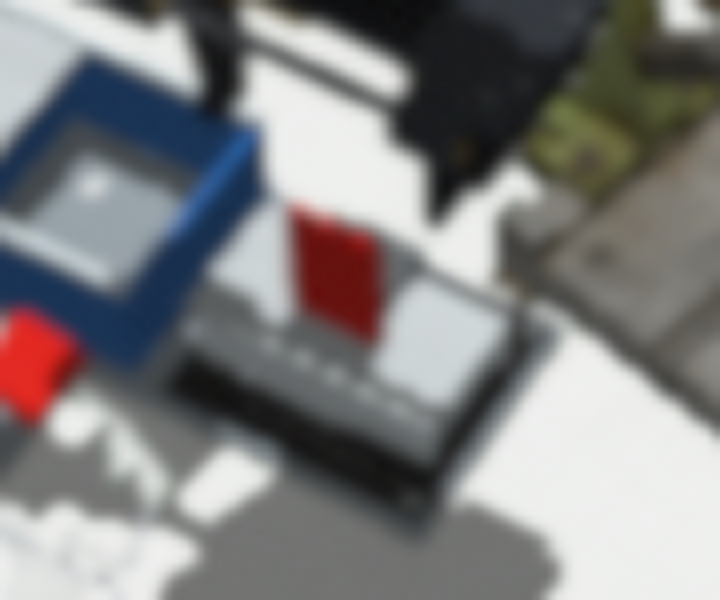

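The scoop sits squarely on the deck. The red fin's top edge, crop (292,205)–(380,240), matches the prediction. That was my last allowed view, so from here I'll check by numbers only. Next I'll pinch the red fin along x.

Call:
apply_moves --dp '[[0,0,0.03],[0,0,0.02],[0,0,0.009],[0,0,0],[0,0,0],[0,0,0],[0,0,0],[0,0,0],[0,0,0],[0,0,0]]' --twist '[[0,0,0],[0,0,0],[0,0,0],[0,0,0],[0,0,0],[0,0,0],[0,0,0],[0,0,0],[0,0,0],[0,0,0]]' --fingers '[0,0,0,0.2,0.4,0.5,0.6,0.6,0.6,0.6]' --newtons 6

```text
time: 43.15
position: [0.4495, 0.1887, 0.0868]
tool_rot: [2.06, 2.371, 0.001]
ft_force: [0.9, 1.2, 0.0]
grip_width: 0.46
grip_force: 6.5
```

Call:
apply_moves --dp '[[0.005,0,0],[0.007,0,0],[0.007,0,0],[0.007,0,0],[0.007,0,0],[0.007,0,0],[0.007,0,0],[0.006,0,0],[0.003,0,0],[0,0,0]]' --twist '[[0,0,0],[0,0,0],[0,0,0],[0,0,0],[0,0,0],[0,0,0],[0,0,0],[0,0,0],[0,0,0],[0,0,0]]' --fingers '[0.6,0.6,0.6,0.6,0.6,0.6,0.6,0.6,0.6,0.6]'

```text
time: 44.15
position: [0.4408, 0.2446, 0.0864]
tool_rot: [-2.059, -2.372, 0.001]
ft_force: [1.8, -0.4, 1.2]
grip_width: 0.46
grip_force: 6.0
```

```bash
python3 -c "
from st import *
rel()"
```

```text
pos [0.4408 0.2446 0.0864] yaw 98.10394672826988 tilt [-0.0007  0.     -1.    ]
station xy [-0.1215  0.0621] to deck in tool [-0.0622 -0.0006] F [ 1.8081 -0.4467  1.1921] grip 40.05004722248516
```

Call:
apply_moves --dp '[[0.0015,0,0],[0,0,0],[0,0,0]]' --twist '[[0,0,0],[0,0,0],[0,0,0]]' --fingers '[0.6,0.6,0.6]'

```text
time: 44.45
position: [0.4409, 0.2452, 0.0864]
tool_rot: [-2.06, -2.371, 0.001]
ft_force: [0.8, 0.5, 0.4]
grip_width: 0.461
grip_force: 6.0
```

```bash
python3 -c "
from st import *
rel()
s=get_image('scene')[:,:,::-1].copy();cv2.imwrite('pics/s14.png',s)
for c,a,bb,m in blobs(s,'red',(225,330,240,320)): print(c,a,bb)
for x,y in((-.02,.0635),(.02,.0635)):
  a=np.radians(8);p=[.449+x*np.cos(a)-y*np.sin(a),.183+x*np.sin(a)+y*np.cos(a),.1];print(proj('scene',p))
"
```

```text
pos [0.4409 0.2452 0.0864] yaw 98.0299677755553 tilt [-0.0005 -0.0005 -1.    ]
station xy [-0.1214  0.0627] to deck in tool [-0.0628 -0.0006] F [0.8106 0.5325 0.4006] grip 40.12184093481916
[253.0101 279.9091] 99 [247 274  13  13]
[281.044  282.6044] 91 [276 275  11  15]
[286.8208 279.6444]
[275.3969 273.8307]
```

Call:
apply_moves --dp '[[0,0,0],[0,0,0],[0,0,0],[0,0,0],[0,0,-0.03],[0,0,-0.03],[-0.0345,0,0],[-0.034,0,0],[0,0,0]]' --twist '[[0,0,0],[0,0,0],[0,0,0],[0,0,0],[0,0,0],[0,0,0],[0,0,0],[0,0,0],[0,0,0]]' --fingers '[0.4,0.3,0.2,0.2,0.2,0.4,0.54,0.54,0.54]' --newtons 10

```text
time: 45.4
position: [0.4517, 0.1725, 0.1463]
tool_rot: [2.067, 2.363, -0.004]
ft_force: [0.2, -1.1, -0.9]
grip_width: 0.525
grip_force: 0.0
```

Call:
apply_moves --dp '[[0,0,0],[0,0,0],[0,0,0],[0,0,0],[0,0,0],[0,0,0],[0,0,0],[0,0,0],[0,0,0],[0,0,0]]' --twist '[[0,0,0.1428],[0,0,0.1428],[0,0,0.1428],[0,0,0.1428],[0,0,0.1428],[0,0,0.1428],[0,0,0.1428],[0,0,0.1428],[0,0,0.1428],[0,0,0.1428]]' --fingers '[0.54,0.54,0.54,0.54,0.54,0.54,0.54,0.54,0.54,0.54]'

```text
time: 46.4
position: [0.4503, 0.1785, 0.1464]
tool_rot: [-3.111, -0.436, 0.001]
ft_force: [0.2, -0.5, 0.6]
grip_width: 0.463
grip_force: 0.0
```

Call:
apply_moves --dp '[[0,0,0],[0,0,0],[0,0,0],[0,0,0]]' --twist '[[0,0,0.1428],[0,0,0],[0,0,0],[0,0,0]]' --fingers '[0.54,0.54,0.54,0.54]'

```text
time: 46.8
position: [0.4505, 0.1781, 0.1465]
tool_rot: [-3.133, -0.225, 0.0]
ft_force: [-0.7, 0.4, 0.1]
grip_width: 0.46
grip_force: 0.0
```

```bash
python3 -c "
from st import *
rel(); rel()
s=get_image('scene')[:,:,::-1].copy();cv2.imwrite('pics/s15.png',s)
for c,a,bb,m in blobs(s,'red',(225,330,240,320)): print(c,a,bb)
"
```

```text
pos [0.4505 0.1781 0.1465] yaw 8.210360275679282 tilt [-0.0002  0.     -1.    ]
station xy [-0.1212 -0.0051] to deck in tool [-0.0008 -0.0051] F [-0.744   0.3704  0.1218] grip 40.052378848948216
pos [0.4505 0.1781 0.1465] yaw 8.210360275679282 tilt [-0.0002  0.     -1.    ]
station xy [-0.1212 -0.0051] to deck in tool [-0.0008 -0.0051] F [-0.744   0.3704  0.1218] grip 40.052378848948216
[253.4636 280.1364] 110 [247 274  14  14]
[282.3333 283.1078] 102 [277 276  11  15]
```

Call:
apply_moves --dp '[[0,0,0.03],[0,0,0.03],[0,0,0.017],[0,0,0.008],[0,0,0],[0,0,0],[0,0,0],[0,0,0],[0,0,0],[0,0,0]]' --twist '[[0,0,0],[0,0,0],[0,0,0],[0,0,0],[0,0,0],[0,0,0],[0,0,0],[0,0,0],[0,0,0],[0,0,0]]' --fingers '[0.54,0.54,0.54,0.54,0.6,0.7,0.8,0.9,1,1]'

```text
time: 47.85
position: [0.451, 0.178, 0.062]
tool_rot: [-3.134, -0.221, -0.002]
ft_force: [-0.3, 0.1, 2.0]
grip_width: 0.104
grip_force: 10.0
```

Call:
apply_moves --dp '[[0,0,0],[0,0,0],[0,0,0],[0,0,0]]' --twist '[[0,0,0],[0,0,0],[0,0,0],[0,0,0]]' --fingers '[1,1,1,1]' --newtons 50

```text
time: 48.25
position: [0.451, 0.1779, 0.062]
tool_rot: [3.134, 0.221, 0.001]
ft_force: [-1.4, 0.8, 5.6]
grip_width: 0.102
grip_force: 50.0
```

Call:
apply_moves --dp '[[0,0,-0.01],[0,0,-0.02],[0,0,-0.025],[0,0,-0.025],[0,0,0],[0,0,0]]' --twist '[[0,0,0],[0,0,0],[0,0,0],[0,0,0],[0,0,0],[0,0,0]]' --fingers '[1,1,1,1,1,1]'

```text
time: 48.85
position: [0.4504, 0.1774, 0.1412]
tool_rot: [3.133, 0.22, -0.0]
ft_force: [-0.1, -0.7, -2.4]
grip_width: 0.101
grip_force: 50.0
```

```bash
python3 -c "
from st import *
rel()
print(ctrl.get_state()['joint_positions'])
s=get_image('scene')[:,:,::-1].copy();cv2.imwrite('pics/s16.png',s)
for c,a,bb,m in blobs(s,'red',(225,330,230,320)): print(c,a,bb)
a=np.radians(8)
for h in(.1,.18):
 for x,y in((0,.058),):
  p=[.449+x*np.cos(a)-y*np.sin(a),.183+x*np.sin(a)+y*np.cos(a),h];print(proj('scene',p))
"
```

```text
pos [0.4504 0.1774 0.1412] yaw 8.045118655528944 tilt [-0.     -0.0007 -1.    ]
station xy [-0.1214 -0.0057] to deck in tool [-0.0006 -0.0057] F [-0.0869 -0.657  -2.3621] grip 8.744797876379693
[ 0.3475  0.0735 -0.7981  1.9322  0.0581  1.1589 -1.903 ]
[280.6393 265.918 ] 122 [276 258  11  16]
[253.4414 280.0811] 111 [247 274  14  14]
[282.129  275.3918]
[280.6745 258.1384]
```

The lid stayed aside during the lift. I'll carry the scoop gently over the rear part of the mouth.

Call:
apply_moves --dp '[[0.01,0,-0.002],[0.018,0,-0.002],[0.02,0,-0.002],[0.02,0,-0.002],[0.02,0,-0.002],[0.02,0,-0.002],[0.02,0,-0.002],[0.018,0,0],[0.01,0,0],[0,0,0]]' --twist '[[0,0,0],[0,0,0],[0,0,0],[0,0,0],[0,0,0],[0,0,0],[0,0,0],[0,0,0],[0,0,0],[0,0,0]]' --fingers '[1,1,1,1,1,1,1,1,1,1]'

```text
time: 49.9
position: [0.6058, 0.1994, 0.1538]
tool_rot: [-3.133, -0.219, 0.003]
ft_force: [-0.1, -0.4, -2.4]
grip_width: 0.094
grip_force: 50.0
```

```bash
python3 -c "
from st import *
rel()
print(ctrl.get_state()['joint_positions'])
s=get_image('scene')[:,:,::-1].copy();cv2.imwrite('pics/s17.png',s)
for c,a,bb,m in blobs(s,'red',(195,330,200,320)): print(c,a,bb)
"
```

```text
pos [0.6058 0.1994 0.1538] yaw 8.007282685403688 tilt [-0.0022  0.0004 -1.    ]
station xy [ 0.0356 -0.0056] to deck in tool [-0.1575 -0.0056] F [-0.0515 -0.3528 -2.4056] grip 8.178636603743
[ 0.2078  0.4307 -0.7346  1.5497  0.2952  1.2776 -1.9986]
[236.1942 241.1456] 103 [231 234  11  15]
[253.     280.5625] 96 [247 275  13  12]
```

Call:
apply_moves --dp '[[0,0,0],[0,0,0],[0,0,0],[0,0,0],[0,0,0],[0,0,0],[0,0,0],[0,0,0]]' --twist '[[0,0.12,0],[0,0.14,0],[0,0.145,0],[0,0.145,0],[0,0.145,0],[0,0.145,0],[0,0.03,0],[0,0,0]]' --fingers '[1,1,1,1,1,1,1,1]'

```text
time: 50.75
position: [0.6074, 0.1954, 0.1629]
tool_rot: [-2.85, -0.187, -1.194]
ft_force: [-0.3, -0.1, -2.2]
grip_width: 0.098
grip_force: 50.0
```

```bash
python3 -c "
from st import *
rel()
m=R.from_rotvec(ctrl.get_state()['tool_rot']).as_matrix();print(np.degrees(np.arccos(-m[2,2])),m[:,1])
print(ctrl.get_state()['joint_positions'])
"
```

```text
pos [0.6074 0.1954 0.1629] yaw 7.6533333089740045 tilt [ 0.7072  0.0891 -0.7014]
station xy [ 0.0366 -0.0098] to deck in tool [-0.1113 -0.0082] F [-0.3166 -0.1447 -2.2163] grip 8.488945581601367
45.46310731388371 [ 0.129  -0.9916  0.0041]
[ 0.5506 -0.0935 -1.0058  2.2351  0.7216  0.2659 -2.5586]
```

Call:
apply_moves --dp '[[0,0,0],[0,0,0],[0,0,0],[0,0,0],[0,0,0],[0,0,0],[0,0,0],[0,0,0],[0,0,0],[0,0,0]]' --twist '[[0,0.03,0],[0,0.03,0],[0,0,0],[0,0,0],[0,0,0],[0,0,0],[0,0,0],[0,0,0],[0,0,0],[0,0,0]]' --fingers '[1,1,1,1,1,1,1,1,1,1]'

```text
time: 51.75
position: [0.6095, 0.1974, 0.1654]
tool_rot: [-2.805, -0.182, -1.275]
ft_force: [-0.9, -0.3, -1.6]
grip_width: 0.098
grip_force: 50.0
```

```bash
python3 -c "
from st import *
m=R.from_rotvec(ctrl.get_state()['tool_rot']).as_matrix();print(np.degrees(np.arccos(-m[2,2])),m[:,1],m[:,0],ctrl.get_state()['position'])
print(ctrl.get_state()['joint_positions'])
s=get_image('scene')[:,:,::-1].copy();cv2.imwrite('pics/s18.png',s)
t=get_image('top')[:,:,::-1].copy();cv2.imwrite('pics/t18.png',t)
for c,a,bb,m in blobs(s,'red',(195,330,200,320)): print(c,a,bb)
# bin floor patch brightness vs before (s16 had empty bin)
a=np.radians(8)
def st(x,y,z):return [.5698+x*np.cos(a)-y*np.sin(a),.2+x*np.sin(a)+y*np.cos(a),z]
q=np.array([proj('scene',st(x,y,.012)) for x,y in((-.045,-.045),(.034,-.045),(.034,.045),(-.045,.045))]);print(q)
"
```

```text
48.905553612560524 [ 0.13   -0.9915 -0.001 ] [0.6518 0.0847 0.7536] [0.6095 0.1974 0.1654]
[ 0.8183 -0.1627 -1.2481  2.2688  0.8025  0.1608 -2.6796]
[237.0472 238.6981] 106 [230 233  16  12]
[253.1158 280.5263] 95 [247 275  13  12]
[[281.4694 259.5046]
 [261.7483 249.8255]
 [245.302  268.5653]
 [265.4471 279.0357]]
```

The tilt reached 49°, which should be enough, with joint 7 near its limit. I'll turn upright again.

Call:
apply_moves --dp '[[0,0,0],[0,0,0],[0,0,0],[0,0,0],[0,0,0],[0,0,0],[0,0,0],[0,0,0],[0,0,0],[0,0,0]]' --twist '[[0,-0.1,0],[0,-0.12,0],[0,-0.12,0],[0,-0.12,0],[0,-0.12,0],[0,-0.12,0],[0,-0.1,0],[0,-0.05,0],[0,0,0],[0,0,0]]' --fingers '[1,1,1,1,1,1,1,1,1,1]'

```text
time: 52.85
position: [0.6134, 0.1944, 0.1712]
tool_rot: [-3.129, -0.187, -0.128]
ft_force: [0.3, -0.4, -1.3]
grip_width: 0.095
grip_force: 50.0
```

```bash
python3 -c "
from st import *
rel()
m=R.from_rotvec(ctrl.get_state()['tool_rot']).as_matrix();print(m)
print(ctrl.get_state()['joint_positions'])
"
```

```text
pos [0.6134 0.1944 0.1712] yaw 6.8585987773152 tilt [ 0.0809  0.0093 -0.9967]
station xy [ 0.0424 -0.0116] to deck in tool [-0.164  -0.0083] F [ 0.3428 -0.3551 -1.3153] grip 8.251720325960305
[[ 0.9895  0.1194  0.0809]
 [ 0.119  -0.9928  0.0093]
 [ 0.0814  0.0004 -0.9967]]
[ 0.3069  0.3897 -0.8377  1.5922  0.3365  1.2205 -2.0389]
```

Call:
apply_moves --dp '[[0,0,0],[0,-0.006,0],[-0.02,0,0],[-0.025,0,0],[-0.025,0,0],[-0.025,0,0],[-0.025,0,0.01],[-0.025,0,0.01],[-0.018,0,0.01],[0,0,0]]' --twist '[[0,-0.081,0],[0,0,-0.021],[0,0,0],[0,0,0],[0,0,0],[0,0,0],[0,0,0],[0,0,0],[0,0,0],[0,0,0]]' --fingers '[1,1,1,1,1,1,1,1,1,1]'

```text
time: 53.85
position: [0.4477, 0.1765, 0.1402]
tool_rot: [3.128, 0.224, 0.0]
ft_force: [-0.1, -0.6, -1.9]
grip_width: 0.099
grip_force: 50.0
```

Run:
```python
from st import *
rel()
print(R.from_rotvec(ctrl.get_state()['tool_rot']).as_matrix())
s=get_image('scene')[:,:,::-1].copy();cv2.imwrite('pics/s19.png',s)
for c,a,bb,m in blobs(s,'red',(195,330,200,320)): print(c,a,bb)
g0=cv2.cvtColor(cv2.imread('pics/s16.png'),cv2.COLOR_BGR2GRAY).astype(int);g1=cv2.cvtColor(s,cv2.COLOR_BGR2GRAY).astype(int)
d=(g1-g0)[246:284,242:284];print((g1)[250:280,250:280][::2]);print('diff');print(d[::2,::2])
```

```text
pos [0.4477 0.1765 0.1402] yaw 8.182372309943071 tilt [ 0.0005 -0.0058 -1.    ]
station xy [-0.1242 -0.0063] to deck in tool [ 0.0022 -0.0063] F [-0.1208 -0.6364 -1.884 ] grip 8.645244964564537
[[ 0.9898  0.1423  0.0005]
 [ 0.1423 -0.9898 -0.0058]
 [-0.0004  0.0058 -1.    ]]
[281.6721 266.6066] 122 [277 259  11  16]
[253.4587 280.1927] 109 [247 274  14  14]
[[198 179 145 102  67  49  47  51  59  63  62  59  55  49  45  36  27  24
   24  22  24  23  25  26  28  27  27  28  30  30]
 [154 114  75  53  48  49  56  64  69  73  74  73  71  66  62  52  42  34
   26  19  18  18  18  20  21  23  25  27  29  29]
 [ 85  57  48  48  55  62  68  73  80  94 108 111 102  91  80  74  70  66
   59  51  42  33  27  22  19  18  16  19  22  24]
 [ 49  47  53  60  67  70  74  87 112 140 160 170 169 156 135 118 103  90
   81  76  74  82  98 103  91  66  38  22  16  14]
 [ 51  58  66  69  73  78  94 119 144 168 191 204 199 181 166 157 152 144
  136 131 132 148 175 183 160 116  70  41  30  25]
 [ 68  70  72  79  93 117 138 151 159 163 169 170 167 163 160 161 162 162
  166 175 188 199 204 198 169 121  74  48
[... 2132 characters left out ...]
0   0   1   0   1   0   0  -1  -4  -8   0   1   0   7  55  45
    2  -1   0]
 [  0   0   1   0  -1   0   0  -1  -1  -9  -6  -1   0   0   2  15  53  24
    2  -3   0]
 [  0   0   0   0   0   0   0   1  -1  -2   1  -1   0   0  11  35  17   1
    0  -1   0]
 [  0   0  -1   1   0   0  -1   0   1   1   1   0   1   3  35  37   2   0
    1   0  -1]
 [  0   0   0   1  -1  -1  -1   2   0  -1   0   1   1   2  11   4   1   0
    0   0   2]
 [  0   1   1  -1   1   0  -1   1   0   0   1  -1   0   0  -1   0  -1   1
    1   0   0]
 [  0   0   0   0   0  -1   1   0   0   1   1   1   0   0   1  -1   0   5
    2   0   1]
 [  0  -1   0   1   0   0   0  -1   0  -1  -1   0   1   1   1   0   3   8
    2  -2   0]]
```

Run:
```python
from st import *
np.set_printoptions(linewidth=200)
t=get_image('top')[:,:,::-1].copy();cv2.imwrite('pics/t19.png',t)
a=np.radians(8)
def st(x,y,z):return [.5698+x*np.cos(a)-y*np.sin(a),.2+x*np.sin(a)+y*np.cos(a),z]
print(np.array([proj('top',st(x,y,.015)) for x,y in((-.045,-.045),(.034,-.045),(.034,.045),(-.045,.045))]))
print(np.array([proj('top',st(-.122+x,y,.025)) for x,y in((-.05,-.03),(.05,-.03),(.05,.03),(-.05,.03))]))
g=lambda n:cv2.cvtColor(cv2.imread(f'pics/{n}.png'),cv2.COLOR_BGR2GRAY).astype(int)[196:226,236:266]
print('before');print(g('t10'));print('after');print(g('t19'))
```

```text
[[262.5699 219.7621]
 [260.1481 200.1159]
 [237.6618 203.1145]
 [239.9981 222.7961]]
[[262.4211 252.2351]
 [259.3228 226.9323]
 [244.1736 228.9741]
 [247.1981 254.3077]]
before
[[152 153 154 150 152 152 152 153 150 152 155 153 154 153 153 151 151 151 152 154 154 135 169 136  39 102 110 158 178 174]
 [153 152 154 151 152 152 152 152 150 152 153 154 155 154 152 152 151 152 153 155 155 161 188 153  49  94 121 162 177 173]
 [151 151 154 152 152 152 153 152 151 152 153 154 155 156 155 155 154 155 159 164 164 176 173 140  69  93 134 168 176 173]
 [159 150 152 151 151 155 155 155 154 154 156 159 160 165 165 178 182 160 127 105  74  53  96 171 131  69  98 157 174 170]
 [162 152 155 154 155 158 162 165 165 176 172 160 128  90  71  65  69  62  55  54  51  46  74 181 145  44  97 160 178 173]
 [149 165 179 193 176 136 103  75  54  62  62  62  55  52  49  47  48  45  44  46  48  49  42 174 140  43 115 167 178 172]
 [ 48  45  60  71  65  56  52  49  47  47  46  43  45  44  48  46  43 101 124 126 130  92  28 160 128  44 110 140 166 173]
 [ 11  22  42  45  42  43  47  46  45  46 100 124 123 122 124 
[... 5764 characters left out ...]
121 121 123 105 117 105  87  77  90  99  87  79  85  77  67  48  39  31  11  72 109]
 [ 52  45  31  20 100 124 122 106  78  84  99  97  84  85  86  99  90  59  41  28  16  22  31  37  34  35  41 103 123 110]
 [ 55  46  41  37  80 110 100  86  83  72  55  45  29  17  18  28  35  30  34  44  47  48  49  49  48 105 126 124 120 120]
 [ 60  51  52  45  26  42  31  19  24  27  28  24  32  43  48  47  45 102 126 126 126 129 129 130 131 130 128 126 126 123]
 [ 66  70  69  51  25  16  44  53  47 101 127 124 123 123 124 121 121 121 123 123 127 130 134 117  86  77  81  65  39  75]
 [ 68  73  60  53  40  18  59 114 125 122 121 121 121 119 119 116 114  96  70  82  65  38  40  33  25  25  27  23  14  82]]
```

The top view shows three new ball-like highlights in the bin, at about (255,215), (250,218) and (254,218). I'll set the scoop down and check that the trough is empty before shutting the lid.

Call:
apply_moves --dp '[[0.002,0,0.025],[0,0,0.025],[0,0,0.012],[0,0,0.01],[0,0,0.004],[0,0,0],[0,0,0]]' --twist '[[0,0,0],[0,0,0],[0,0,0],[0,0,0],[0,0,0],[0,0,0],[0,0,0]]' --fingers '[1,1,1,1,1,1,1]'

```text
time: 54.65
position: [0.4542, 0.1779, 0.0666]
tool_rot: [3.133, 0.221, 0.003]
ft_force: [0.6, 0.5, -2.6]
grip_width: 0.102
grip_force: 50.0
```

Call:
apply_moves --dp '[[0,0,0.0015],[0,0,0],[0,0,0]]' --twist '[[0,0,0],[0,0,0],[0,0,0]]' --fingers '[1,1,1]'

```text
time: 54.95
position: [0.4536, 0.1776, 0.0646]
tool_rot: [3.133, 0.221, 0.002]
ft_force: [-0.4, 0.0, -2.1]
grip_width: 0.1
grip_force: 50.0
```

```bash
python3 -c "
from st import *
rel()"
```

```text
pos [0.4536 0.1776 0.0646] yaw 8.065939424819007 tilt [ 0.0013 -0.0011 -1.    ]
station xy [-0.1182 -0.0061] to deck in tool [-0.0038 -0.006 ] F [-0.4013  0.0148 -2.0905] grip 8.701011178059053
```

Call:
apply_moves --dp '[[-0.003,0,0],[0,0,0.002],[0,0,0],[0,0,0]]' --twist '[[0,0,0],[0,0,0],[0,0,0],[0,0,0]]' --fingers '[1,1,1,1]'

```text
time: 55.35
position: [0.4504, 0.1771, 0.0623]
tool_rot: [3.133, 0.221, 0.001]
ft_force: [-0.5, -0.2, -2.3]
grip_width: 0.102
grip_force: 50.0
```

Call:
apply_moves --dp '[[0,0,0.0015],[0,0,0],[0,0,0]]' --twist '[[0,0,0],[0,0,0],[0,0,0]]' --fingers '[1,1,1]'

```text
time: 55.65
position: [0.4505, 0.177, 0.062]
tool_rot: [3.132, 0.221, 0.0]
ft_force: [-3.3, -2.9, 9.1]
grip_width: 0.098
grip_force: 50.0
```

Call:
apply_moves --dp '[[0,0,-0.001],[0,0,0],[0,0,0],[0,0,0],[0,0,-0.02],[0,0,-0.04],[0,0,-0.045],[0,0,-0.045],[0,0,-0.045],[0,0,-0.045]]' --twist '[[0,0,0],[0,0,0],[0,0,0],[0,0,0],[0,0,0],[0,0,0],[0,0,0],[0,0,0],[0,0,0],[0,0,0]]' --fingers '[0.8,0.6,0.54,0.54,0.54,0.54,0.3,0,0,0]' --newtons 8

```text
time: 56.65
position: [0.4499, 0.1774, 0.3037]
tool_rot: [3.132, 0.221, 0.002]
ft_force: [0.4, 0.2, -0.4]
grip_width: 0.74
grip_force: 0.0
```

Call:
apply_moves --dp '[[0.006,-0.042,0],[0.006,-0.042,0],[0.006,-0.042,0],[0.006,-0.042,0],[0.006,-0.042,0],[0.006,-0.042,0],[0,0,0],[0,0,0]]' --twist '[[0,0,0],[0,0,0],[0,0,0],[0,0,0],[0,0,0],[0,0,0],[0,0,0],[0,0,0]]' --fingers '[0,0,0,0,0,0,0,0]'

```text
time: 57.45
position: [0.4493, 0.4333, 0.3007]
tool_rot: [3.132, 0.227, -0.002]
ft_force: [0.6, -0.4, 0.0]
grip_width: 0.996
grip_force: 0.0
```

Run:
```python
from st import *
np.set_printoptions(linewidth=200)
rel()
t=get_image('top')[:,:,::-1].copy();cv2.imwrite('pics/t20.png',t)
s=get_image('scene')[:,:,::-1].copy();cv2.imwrite('pics/s20.png',s)
for c,a,bb,m in blobs(s,'red',(195,330,200,320)): print('s',c,a,bb)
for c,a,bb,m in blobs(t,'red',(200,280,200,265)): print('t',c,a,bb)
g=cv2.cvtColor(t,cv2.COLOR_BGR2GRAY)
print(g[224:260,226:270])
print('bin');print(g[210:222,240:262])
```

```text
pos [0.4493 0.4333 0.3007] yaw 8.275308718471898 tilt [-0.0014 -0.001  -1.    ]
station xy [-0.0869  0.2478] to deck in tool [-0.0363  0.2477] F [ 0.581  -0.3597  0.0262] grip 86.68853700600353
s [253.4414 280.0811] 111 [247 274  14  14]
s [281.7379 281.8155] 103 [277 274  10  16]
t [226.3151 221.    ] 73 [222 217  10   9]
t [234.5 242.5] 30 [233 238   4  10]
[[ 53  52  53 ... 155 173 170]
 [ 59  64  62 ... 159 173 170]
 [ 90  87  82 ... 165 171 169]
 ...
 [169 170 171 ... 170 170 177]
 [167 168 168 ... 169 168 176]
 [169 169 169 ... 169 169 176]]
bin
[[118 116 114 115 114 113 115 115 115 117 117 118 118 118 119 120 120 123  88  35 165 139]
 [117 115 114 115 116 115 115 116 117 117 118 117 118 118 119 120 119 124  89  38 173 152]
 [117 115 116 116 117 116 116 117 119 117 118 117 115 118 118 118 120 123  88  39 126 133]
 [118 116 115 115 113 115 114 116 118 117 116 117 117 118 119 104 111 123 124  85  92 150]
 [118 116 116 116 115 115 114 115 116 116 117 119 118 108 122 134 118 115 125  87  72 151]
 [121 116 114 115 115 116 116 116 118 117 119 119 121  95 123 153 127 112 126  90  41 163]
 [111 118 118 117 116 116 115 118 116 117 119 119 119  96 110 131  94 100 126  88  27 165]
 [105 118 117 116 116 116 115 117 117 109 110 117 118 105  89  94 111 121 126  90  37 166]
 [106 119 117 116 117 116 118 106 118 135 148 135 106 129 146 126 118 124 128  91  40 175]
 [107 121 117 117 118 118 120  81 110 156 150 114  78 126 155 124  92 102 102  79  62 134]
 [101 120 118 120 121 122 123 124 106 117 105  87  78  91  99  89  80  85  78  67  52  41]
 [100 124 123 107  79  86 102  98  85  87  88 100  90  60  42  28  17  24  33  36  34  36]]
```

Run:
```python
import cv2,numpy as np,sys
np.set_printoptions(linewidth=220,threshold=99999)
g=cv2.cvtColor(cv2.imread('pics/t20.png'),cv2.COLOR_BGR2GRAY)
print(g[224:260,228:268])
```

```text
[[ 53  55  49  71 163 153 147 173 134  78  58  34  33  35  47  47  43 103 128 126 127 126 127 127 125 126 127 127 130 131 134 117  85  78  82  67  38  76 101 155]
 [ 62  54  56  68 153 166 155 169 129  69  57  45  46 102 124 124 122 126 126 127 128 129 130 130 130 112  83  73  51  34  33  30  23  25  28  23  14  82 115 159]
 [ 82  77  71 150 178 165 154 166 176 181 151 119 121 120 117 118 121 127 112  80  70  52  30  22  16  10   1  36  67 109  89  33  15  24  24  24  15  53 121 165]
 [151 180 177 175 173 163 152 165 175 178 139  84  90 111 105 142 107  16  14   6  30  82  99 140 196 187 136 119  98 114 107  50  21  26  26  23  20  25  96 160]
 [175 174 174 173 168 158 150 156 158 169 169 157 154 154 153 156 126 144 170 142 122 140  97  49  70 150 176 172 177 143  94  61  23  23  26  28  21  20  96 161]
 [171 168 161 160 153 145 149 149 149 148 149 151 152 152 152 153 126  84  76  71 144 172 169 169 168 169 171 169 175 140 116  88  21  24  25  27  23  22 108 164]
 [173 151 141 146 146 145 149 149 148 148 148 149 151 151 150 151 161 118 140 170 168 166 164 166 166 166 169 167 171 123 
[... 4068 characters left out ...]
21  69 110 129 114  90  78  54 116 169 181 177]
 [169 169 170 170 150 144 152 154 155 156 169 170 153 132 105  62  35  34  29  32  26  17  34  70 104 120 108  83  58 123 143 165 179 178 179 176 173 172 172 168]
 [171 171 172 176 148 132 128 107  75  53  70  77  74  72  98  96  84 107 128 114  91 115 119 128 167 181 179 179 178 176 174 173 174 174 175 172 171 171 171 170]
 [168 169 169 172 127  67  67 147 176 174 174 173 171 173 158 124 131 140 162 176 177 178 177 173 172 171 170 171 172 170 169 170 169 168 168 169 169 170 170 169]
 [169 170 168 171 172 173 172 173 173 172 173 171 170 171 173 172 172 172 173 170 171 170 171 171 171 170 169 170 170 170 169 170 171 169 168 169 170 171 172 169]]
```

The trough floor looks uniformly clear at both ends, and three balls are in the bin. Now I'll shut the lid by pinching the red fin along x, as before.

Call:
apply_moves --dp '[[0,0,0],[0,0,0],[0,0,0],[0,0,0],[0,0,0],[0,0,0],[0,0,0],[0,0,0],[0,0,0],[0,0,0]]' --twist '[[0,0,-0.1426],[0,0,-0.1426],[0,0,-0.1426],[0,0,-0.1426],[0,0,-0.1426],[0,0,-0.1426],[0,0,-0.1426],[0,0,-0.1426],[0,0,-0.1426],[0,0,-0.1426]]' --fingers '[0,0,0,0,0,0,0,0,0,0]'

```text
time: 58.55
position: [0.4523, 0.4295, 0.3019]
tool_rot: [2.222, 2.216, 0.0]
ft_force: [0.2, -0.7, -0.2]
grip_width: 0.997
grip_force: 0.0
```

Call:
apply_moves --dp '[[0,0,0],[-0.037,-0.007,0],[-0.037,-0.007,0],[-0.037,-0.007,0],[-0.037,-0.007,0],[-0.037,-0.007,0],[0,0,0.04],[0,0,0.04],[0,0,0.04],[0,0,0.02]]' --twist '[[0,0,-0.1426],[0,0,0],[0,0,0],[0,0,0],[0,0,0],[0,0,0],[0,0,0],[0,0,0],[0,0,0],[0,0,0]]' --fingers '[0,0,0,0,0,0,0,0,0,0]'

```text
time: 59.55
position: [0.4411, 0.2393, 0.1588]
tool_rot: [2.067, 2.362, -0.008]
ft_force: [0.1, -1.0, 0.4]
grip_width: 1.001
grip_force: 0.0
```

Call:
apply_moves --dp '[[0,0,0],[0,0,0]]' --twist '[[0,0,0],[0,0,0]]' --fingers '[0,0]'

```text
time: 59.75
position: [0.4422, 0.2427, 0.1625]
tool_rot: [2.063, 2.366, -0.0]
ft_force: [-0.3, 0.8, 0.0]
grip_width: 1.0
grip_force: 0.0
```

```bash
python3 -c "
from st import *
rel()
s=get_image('scene')[:,:,::-1].copy()
for c,a,bb,m in blobs(s,'red',(195,330,200,320)): print('s',c,a,bb)
"
```

```text
pos [0.4422 0.2427 0.1625] yaw 97.8135223254164 tilt [ 0.0017 -0.0016 -1.    ]
station xy [-0.1204  0.06  ] to deck in tool [-0.06   -0.0014] F [-0.279   0.8231  0.0192] grip 87.02769303165755
s [253.233 279.932] 103 [247 274  14  13]
s [281.8317 281.9406] 101 [277 274  10  16]
```

Call:
apply_moves --dp '[[0.002,-0.001,0.03],[0,0,0.03],[0,0,0.016],[0,0,0],[0,0,0],[0,0,0],[0,0,0],[0,0,0],[0,0,0],[0,0,0]]' --twist '[[0,0,0],[0,0,0],[0,0,0],[0,0,0],[0,0,0],[0,0,0],[0,0,0],[0,0,0],[0,0,0],[0,0,0]]' --fingers '[0,0,0,0.2,0.4,0.5,0.6,0.6,0.6,0.6]' --newtons 6

```text
time: 60.8
position: [0.4405, 0.2455, 0.086]
tool_rot: [2.061, 2.369, 0.0]
ft_force: [-0.4, -0.4, 0.2]
grip_width: 0.455
grip_force: 5.8
```

Call:
apply_moves --dp '[[-0.005,0,0],[-0.007,0,0],[-0.007,0,0],[-0.007,0,0],[-0.007,0,0],[-0.007,0,0],[-0.007,0,0],[-0.006,0,0],[-0.003,0,0],[0,0,0]]' --twist '[[0,0,0],[0,0,0],[0,0,0],[0,0,0],[0,0,0],[0,0,0],[0,0,0],[0,0,0],[0,0,0],[0,0,0]]' --fingers '[0.6,0.6,0.6,0.6,0.6,0.6,0.6,0.6,0.6,0.6]'

```text
time: 61.8
position: [0.4481, 0.1901, 0.0859]
tool_rot: [2.062, 2.369, 0.0]
ft_force: [2.0, 1.2, 2.3]
grip_width: 0.456
grip_force: 6.0
```

```bash
python3 -c "
from st import *
rel()
s=get_image('scene')[:,:,::-1].copy()
for c,a,bb,m in blobs(s,'red',(195,330,200,320)): print('s',c,a,bb)
"
```

```text
pos [0.4481 0.1901 0.0859] yaw 97.90664352104113 tilt [ 0.0007 -0.0004 -1.    ]
station xy [-0.1219  0.0071] to deck in tool [-0.0071 -0.0001] F [1.9943 1.1778 2.2751] grip 39.69854590334098
s [291.9579 269.2842] 95 [287 262  11  15]
s [253.3211 280.0917] 109 [247 274  13  14]
```

Call:
apply_moves --dp '[[0,0,0],[0,0,0],[0,0,0],[0,0,-0.03],[0,0,-0.03],[-0.007,0,0],[0,0,0],[0,0,0],[0,0,0],[0,0,0]]' --twist '[[0,0,0],[0,0,0],[0,0,0],[0,0,0],[0,0,0],[0,0,0],[0,0,0.1428],[0,0,0.1428],[0,0,0.1428],[0,0,0.1428]]' --fingers '[0.4,0.2,0.1,0,0,0,0,0,0,0]'

```text
time: 62.85
position: [0.4482, 0.1825, 0.1449]
tool_rot: [2.651, 1.684, -0.003]
ft_force: [0.2, -0.4, -0.1]
grip_width: 0.998
grip_force: 0.0
```

Call:
apply_moves --dp '[[0,0,0],[0,0,0],[0,0,0],[0,0,0],[0,0,0],[0,0,0],[0,0,0],[0,0,0.03],[0,0,0.03],[0,0,0]]' --twist '[[0,0,0.1428],[0,0,0.1428],[0,0,0.1428],[0,0,0.1428],[0,0,0.1428],[0,0,0.1428],[0,0,0.1428],[0,0,0],[0,0,0],[0,0,0]]' --fingers '[0,0,0,0,0,0,0,0,0,0]'

```text
time: 63.85
position: [0.4452, 0.1815, 0.0818]
tool_rot: [3.132, 0.218, -0.013]
ft_force: [-1.2, 0.7, 0.3]
grip_width: 1.002
grip_force: 0.0
```

```bash
python3 -c "
from st import *
rel()
s=get_image('scene')[:,:,::-1].copy()
for c,a,bb,m in blobs(s,'red',(195,330,200,320)): print('s',c,a,bb)
"
```

```text
pos [0.4452 0.1815 0.0818] yaw 7.9777340358148106 tilt [-0.0081 -0.0027 -1.    ]
station xy [-0.1259 -0.001 ] to deck in tool [ 0.0039 -0.001 ] F [-1.1879  0.7434  0.2534] grip 87.16250186964308
s [295.225 271.675] 40 [292 266   6  11]
s [253.4414 280.0811] 111 [247 274  14  14]
```

Call:
apply_moves --dp '[[0,0,0.016],[0,-0.0005,0],[0,0,0],[0,0,0],[0,0,0],[0,0,0],[0,0,0],[0,0,0],[0,0,0],[0,0,0]]' --twist '[[0,0,0],[0,0,0],[0,0,0],[0,0,0],[0,0,0],[0,0,0],[0,0,0],[0,0,0],[0,0,0],[0,0,0]]' --fingers '[0,0.2,0.4,0.5,0.6,0.7,0.75,0.8,0.85,0.85]' --newtons 6

```text
time: 64.9
position: [0.4489, 0.1836, 0.0698]
tool_rot: [3.133, 0.218, 0.001]
ft_force: [0.0, 0.3, 0.1]
grip_width: 0.261
grip_force: 0.1
```

Call:
apply_moves --dp '[[0,0,0],[0,0,0]]' --twist '[[0,0,0],[0,0,0]]' --fingers '[0.85,0.85]'

```text
time: 65.1
position: [0.4488, 0.1834, 0.0696]
tool_rot: [3.133, 0.217, 0.0]
ft_force: [-0.8, -0.2, -1.2]
grip_width: 0.226
grip_force: 6.0
```

The gap is 19.7 mm, so the lid is fully shut. I'll release, retreat and run a final check.

Call:
apply_moves --dp '[[0,0,0],[0,0,0],[0,0,0],[0,0,0],[0,0,0],[0,0,-0.03],[0,0,-0.045],[0,0,-0.045],[0,0,-0.045],[0,0,-0.045]]' --twist '[[0,0,0],[0,0,0],[0,0,0],[0,0,0],[0,0,0],[0,0,0],[0,0,0],[0,0,0],[0,0,0],[0,0,0]]' --fingers '[0.7,0.5,0.3,0,0,0,0,0,0,0]'

```text
time: 66.1
position: [0.4484, 0.184, 0.2817]
tool_rot: [3.132, 0.218, 0.002]
ft_force: [0.2, -0.2, 0.6]
grip_width: 0.975
grip_force: 0.0
```

Call:
apply_moves --dp '[[0.006,-0.042,0],[0.006,-0.042,0],[0.006,-0.042,0],[0.006,-0.042,0],[0.006,-0.042,0],[0.006,-0.042,0],[0,0,0],[0,0,0]]' --twist '[[0,0,0],[0,0,0],[0,0,0],[0,0,0],[0,0,0],[0,0,0],[0,0,0],[0,0,0]]' --fingers '[0,0,0,0,0,0,0,0]'

```text
time: 66.9
position: [0.4482, 0.4399, 0.279]
tool_rot: [3.133, 0.224, -0.002]
ft_force: [0.4, 0.2, -0.5]
grip_width: 0.999
grip_force: 0.0
```

Run:
```python
from st import *
np.set_printoptions(linewidth=200,threshold=99999)
rel()
s=get_image('scene')[:,:,::-1].copy();t=get_image('top')[:,:,::-1].copy()
for c,a,bb,m in blobs(s,'red',(195,330,200,320)): print('s',c,a,bb)
for c,a,bb,m in blobs(t,'red',(200,280,200,265)): print('t',c,a,bb)
print(cv2.cvtColor(t,cv2.COLOR_BGR2GRAY)[211:222,242:262])
b=cv2.imread('pics/top0.png');g=lambda i:cv2.cvtColor(i,cv2.COLOR_BGR2GRAY).astype(int)
for n,(x0,x1,y0,y1) in dict(caliper=(382,420,190,255),driver=(438,458,205,260)).items():
    d=abs(g(t)-g(b))[y0:y1,x0:x1];print(n,d.max(),(d>40).sum())
# plug tops in rack and the brass bands, block wells
print(g(t)[186:204,326:372])
```

```text
pos [0.4482 0.4399 0.279 ] yaw 8.161761281231579 tilt [-0.001  -0.0009 -1.    ]
station xy [-0.087   0.2544] to deck in tool [-0.0357  0.2544] F [ 0.4406  0.2234 -0.4739] grip 86.9032417741377
s [292.5596 268.9633] 109 [288 262  10  15]
s [253.4414 280.0811] 111 [247 274  14  14]
t [226.3151 221.    ] 73 [222 217  10   9]
t [248.8889 240.8889] 27 [248 236   3  10]
[[115 115 116 116 116 117 118 118 119 118 117 118 120 119 120 125  88  38 174 151]
 [116 116 117 117 116 120 119 117 117 117 117 118 119 119 119 124  88  38 127 133]
 [115 115 114 116 115 116 118 116 116 117 118 118 119 105 110 122 125  85  94 150]
 [116 116 115 116 116 115 116 117 117 119 120 109 122 134 119 115 126  87  72 151]
 [115 115 115 116 116 117 119 119 119 120 121  96 124 154 126 112 127  89  42 164]
 [119 117 116 116 116 117 118 118 118 119 119  99 110 132  95 100 127  90  27 164]
 [116 117 116 116 116 118 117 110 111 116 118 105  89  94 111 121 127  90  38 166]
 [117 117 118 118 118 107 119 136 149 135 106 129 147 126 117 125 128  91  40 176]
 [117 117 118 119 121  82 111 156 151 114  78 127 155 124  94 101 104
[... 2871 characters left out ...]
4  53  54  64  73  74  74  73  88  79  60  58  72  91  97  94  92  90  92  92  93  94  93  93  91 154 175 172 171 169 167 168 167 165 165]
 [ 86  89  74  62  83  93  89  84  81  77  76  76  77  77  78  78  79  80  80  84  72  55  54  67  86  88 157 181 179 178 179 179 180 179 178 175 175 172 171 171 171 171 170 170 168 169]
 [ 74  74  73  75  77  77  76 100 149 168 171 172 175 178 180 179 178 177 176 183 144  92  97 116 164 177 175 175 172 172 173 171 173 173 172 170 172 169 168 169 170 170 171 169 168 168]
 [179 178 177 173 171 167 158 152 156 163 167 166 170 172 172 171 171 170 171 178 137  83  85 118 161 173 171 170 169 169 171 169 169 170 169 168 169 168 167 168 168 168 168 168 168 168]]
```

```bash
python3 -c "
from bench import ctrl
print(ctrl.close_job())"
```

```text
the job is handed in; nothing more can be done
None
```

I handed the job in at about 67 s; no verdict came back. The lever is latched with the shutter open, three balls are in the bin, the scoop is upright on the deck with its lid shut, and all three plugs are home in the green rack. The caliper and screwdriver are unmoved. The only spot I couldn't see was the trough floor under the strap.

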